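# Take the stacked rig accessories apart and put each in its own holder

### The arm

A 6-joint arm with a two-finger parallel gripper is mounted at the origin on a cart in front of the work surface, level with it; the furniture and walls round the work are solid. World frame = base frame: x ahead of the robot, y to its left, z up, the work surface at z = 0. Lengths are in m, angles in degrees, forces in N, time in s.
With the tool pointing down it reaches from about 0.425 to 1.125 m from the base axis. Payload 14.9 kg.
Tool frame: the origin (TCP) lies midway between the tips of the shut fingers; the grasp point (between the pads) lies 19 mm behind it (env.grasp_offset is the distance from the TCP to the grasp point, in m); z points along the fingers, y is the line along which they close (so a half turn about z gives the same grasp; the last joint's range is limited). The gripper opens to 91 mm and grips with 3 to 60 N. Pads are 32 mm wide; open, the fingers measure 118 mm over their backs; the gripper's body (76 mm by 178 mm) begins 60 mm behind the grasp point.
Start: joints at [-69.746, 21.709, 99.362, -0, 58.929, -1.908], TCP at [0.264, -0.648, 0.214] pointing down, gripper open.
Joint ranges: [-158.91, 158.91], [-42.39, 125.64], [0.06, 152.35], [-60.88, 240.88], [17.5, 164.5], [-176.32, 176.32]. Speed limits (degrees/s): [108.29, 108.29, 136.94, 180, 180, 180].

### API

Orientations are given as a 3x3 rotation matrix whose columns are the frame's x, y, z axes.
In Python, from cell import env gives the robot as it stands.
- The arm moves only by the tool drive_tool, never from a script. Its argument "increments" is a list of rows, each an object with "slide": the shift along the world's x, y, z in m, a list of three; "rotation": the turn, a rotation vector about the world's x, y, z in degrees, a list of three; "gripper": the closure, from 0 (fully open) to 1 (shut). A call has 1 to 5 rows; each row is the pose to reach, as a shift and turn from the pose commanded when the call began; what a row does not reach only later rows make up. A row lasts 1/10 s, in which the tool goes at most 50 mm and 8.59 degrees, less where a joint would pass 70% of its speed; a pose out of reach is approached as far as the arm can. A call with a gripper value outside its range is refused whole. The fingers move at their own pace and stop on an object; "grip_force" is the grip in N (left out, the last holds). Time passes only in rows, so rows that repeat a pose let the fingers close. It gives the time, the measured TCP pose, the force, the opening and the grip force at its end, in the units of the state.
- env.sense(): the state, without advancing time (a new reading comes with each control period).
- env.capture(name): name is "scene" or "top"; returns a dict with "frame" (480x640x3 uint8, red, green, blue), "z_map" (480x640 float32, m along the optical axis (not along the pixel's ray), 0 where there is no reading), "fx", "fy", "cx", "cy" (pixels), "k1" (the pictures are not rectified: a ray, as slopes to the right and down, at radius r is drawn at 1 + k1 r^2 times it, then the intrinsics apply), "rvec" (rotation vector, rad) and "tvec" (3), from world to camera coordinates, as OpenCV has them. Camera axes: x right, y down, z forward; pixel columns grow to the right and rows downward; lengths in m; the calibration is good to about 2 mm. A picture is of the moment at which its call begins.
- env.job_done(): hands the job in; it is judged then, once.
The state is a dict: "time": time; "joint_positions": joint angles; "dq": joint speeds; "joint_efforts": joint torques, N m; "position": TCP position; "tool_rot": TCP orientation; "force": force on the tool from outside, world axes, zero at the start; "torque": the same for the moment, N m; "grip_width": opening from 0.0 (shut) to 1.0 (fully open); "gripper_force": force on a finger pad.
Only numpy, scipy, OpenCV 4.12 (cv2) and the standard library are available. Lean on these libraries where they do the work, as an engineer would, in place of code of your own. Each camera call takes 0.05 s, during which the arm holds its last target. There are 200 camera calls.

### The job

Somebody has piled the small accessories of the microscope rig on one another; take the pile apart one piece at a time from the top down and set each piece straight into its own holder: the screw-top case in the small round cup, the long capillary box in the rectangular tray, the culture dish in the wide shallow round seat, and the metal stage plate lengthwise on the raised aluminium block between its end stops. Each piece finishes fully down, level, roughly in the middle of its holder and lined up with it if it is long. Keep every piece upright all the way, and do not knock or shift the bottle or the beaker standing nearby.

Things in the scene. Friction and masses are not known exactly. Their poses are not given: they have to be found in the camera images.
- objective_case: Top of the pile: upright screw-top case, translucent white body 32 mm in diameter, black cap 36 mm in diameter, 54 mm tall in all; the cap is the upper 16 mm (38 to 54 mm above the underside). Origin: centre of the underside, z up. 60 g. Stands on the capillary box.
- capillary_box: Second from the top: flat white oblong box with a clear cover, 30 mm (own x) x 85 mm (own y) x 19 mm high; its lower 16 mm are straight walls to grip across the 30 mm. Origin: centre of the underside. 60 g. Lies across the dish.
- culture_dish: Third: clear round lidded culture dish; lid 58 mm in diameter from 6 to 15 mm above the underside (grip it by this), bottom part 54 mm, 15 mm tall. Origin: centre of the underside. 30 g. Stands on the stage plate.
- adapter_plate: Bottom of the pile, on the worktop: dark steel stage plate with a round hole in its middle, 62 mm (own x) x 110 mm (own y) x 14 mm thick; grip it across the 62 mm. Origin: centre of the underside. 120 g.
- case_seat: Small round grey plastic cup for the case, fixed: outside 62 mm, inside 50 mm in diameter, rim 14 mm above the worktop, inner floor 4 mm above it. Origin: centre of the underside, on the worktop.
- box_seat: Rectangular grey plastic tray for the capillary box, fixed: outside 54 mm (own x) x 109 mm (own y), inside 46 x 101 mm, rim 8 mm above the worktop, inner floor 4 mm above it. Origin: centre of the underside, on the worktop.
- dish_seat: Wide shallow round grey plastic seat for the dish, fixed: outside 82 mm, inside 74 mm in diameter, rim 7 mm above the worktop, inner floor 4 mm above it. Origin: centre of the underside, on the worktop.
- plate_seat: Raised aluminium block for the stage plate, fixed: 44 mm (own x) x 134 mm (own y), its flat top 16 mm above the worktop, with a 5 mm high stop across each end, 124 mm apart inside; the plate lies along it (either way round) and overhangs it by 9 mm on either long side. Origin: centre of the underside, on the worktop.
- media_bottle: Bystander: white bottle with a blue cap, 48 mm in diameter, 105 mm tall, loose; not to be disturbed. Origin: centre of the underside. Directly behind it stands the microscope, which reaches forward to x = 0.65 m at 0.3 m height; to its right stands the micromanipulator post, 0.19 m high, about x = 0.45 to 0.61 m, y = -0.13 to -0.21 m. Carry things across above and in front of these.
- beaker: Bystander: small glass beaker, 42 mm in diameter, 50 mm tall, loose, empty; not to be disturbed. Origin: centre of the underside.

How it is judged (in metres and radians):
On the way, in this order (a step that is already met when the one before it is completed fails the run):
1. the screw-top case stands released in the small round cup (horizontal distance between objective_case and case_seat below 0.012 m and z of objective_case in the frame of case_seat between 0.002 and 0.0065 m and angle between objective_case's own z axis and vertical below 0.1 rad and contact force between objective_case and the fingers below 0.05 N and linear speed of objective_case below 0.02 m/s), for 0.2 s.
2. the capillary box lies released in the rectangular tray (horizontal distance between capillary_box and box_seat below 0.012 m and z of capillary_box in the frame of box_seat between 0.002 and 0.0065 m and angle between capillary_box's own z axis and vertical below 0.1 rad and angle between the y axis of capillary_box and the y axis of box_seat, either way round below 0.25 rad and contact force between capillary_box and the fingers below 0.05 N and linear speed of capillary_box below 0.02 m/s), for 0.2 s.
3. the culture dish stands released in the wide round seat (horizontal distance between culture_dish and dish_seat below 0.013 m and z of culture_dish in the frame of dish_seat between 0.002 and 0.0065 m and angle between culture_dish's own z axis and vertical below 0.1 rad and contact force between culture_dish and the fingers below 0.05 N and linear speed of culture_dish below 0.02 m/s), for 0.2 s.
4. the stage plate lies released on the raised block (horizontal distance between adapter_plate and plate_seat below 0.012 m and z of adapter_plate in the frame of plate_seat between 0.0135 and 0.0185 m and angle between adapter_plate's own z axis and vertical below 0.1 rad and angle between the y axis of adapter_plate and the y axis of plate_seat, either way round below 0.2 rad and contact force between adapter_plate and the fingers below 0.05 N and linear speed of adapter_plate below 0.02 m/s), for 0.2 s.
At the end, for the whole second after the job is handed in: All four pieces released and still in their own holders: within 12 mm of the middle (dish 13 mm), underside within 2.5 mm of the holder floor or block top, level within 0.1 rad; box within 0.25 rad and plate within 0.2 rad of the holder length (all of step 1 and all of step 2 and all of step 3 and all of step 4); the robot touches nothing.
It fails at once if one of the four pieces is tipped over (more than 0.6 rad) (angle between any of objective_case, capillary_box, culture_dish, adapter_plate's own z axis and vertical above 0.6 rad).
It fails at once if the bottle is shifted by more than 15 mm or tipped (distance of media_bottle from where it was at the start of the episode above 0.015 m or angle between media_bottle's own z axis and vertical above 0.3 rad).
It fails at once if the beaker is shifted by more than 15 mm or tipped (distance of beaker from where it was at the start of the episode above 0.015 m or angle between beaker's own z axis and vertical above 0.3 rad).
It also fails if it takes over 141 s, if anything falls off the work surface, if the arm or the gripper's body presses on something with over 40 N, if the wrist force passes 120 N, or if a joint passes its speed limit or range.

## Working session

There is one attempt and no reset: what is moved stays moved. The work goes in short steps, Python scripts to look and compute and a tool call to move; the robot and the scene stay as the last step left them, time stands still between calls to the robot, and variables do not carry over. Pictures are saved under pics/ and viewed, at most 14 in all, crops included, and the job is handed in when it is done.

Besides the shell and the picture viewer there is one more tool, called after "Emit:" in YAML: its name, and indented under it one key for each argument. drive_tool: Moves the arm, as the interface text tells. Its arguments: {"type":"object","properties":{"increments":{"type":"array","items":{"type":"object","properties":{"slide":{"type":"array","items":{"type":"number"}},"rotation":{"type":"array","items":{"type":"number"}},"gripper":{"type":"number"}}}},"grip_force":{"type":"number"}},"required":["increments"]}

```bash
ls; mkdir -p pics; cat > h.py <<'E'
import numpy as np, cv2
from cell import env
def cap(name):
    return env.capture(name)
def points(c):
    """world xyz per pixel"""
    v,u=np.mgrid[0:480,0:640].astype(float)
    K=np.array([[c['fx'],0,c['cx']],[0,c['fy'],c['cy']],[0,0,1]])
    # model: xd = x(1+k1 r^2) -> OpenCV's k1
    p=cv2.undistortPoints(np.stack([u,v],-1).reshape(-1,1,2),K,np.array([c['k1'],0,0,0.])).reshape(480,640,2)
    z=c['z_map']; P=np.dstack([p[...,0]*z,p[...,1]*z,z])
    R,_=cv2.Rodrigues(np.array(c['rvec'],float)); t=np.array(c['tvec'],float).ravel()
    W=(P-t)@R; W[z<=0]=np.nan
    return W
def campos(c):
    R,_=cv2.Rodrigues(np.array(c['rvec'],float)); return -R.T@np.array(c['tvec'],float).ravel(),R
def save(c,f): cv2.imwrite('pics/'+f,c['frame'][...,::-1])
E
python3 - <<'E'
from h import *
np.set_printoptions(precision=4,suppress=True)
s=env.sense(); print(s)
for n in('scene','top'):
    c=cap(n); save(c,n+'0.png'); np.savez(n+'0.npz',**c); p,R=campos(c); print(n,p,R[2],c['fx'],c['k1'],(c['z_map']>0).mean())
E
```

```text
pics
{'time': 0.0, 'joint_positions': array([-69.746 ,  21.7387,  99.3958,  -0.0003,  58.9295,  -1.9084]), 'dq': array([ 0.0847, -0.0404,  0.0307,  0.0273,  0.0524, -0.0052]), 'joint_efforts': array([ -0.0002, -76.374 , -43.438 ,   0.0651,   0.0426,  -0.0001]), 'position': array([ 0.2639, -0.6479,  0.2133]), 'tool_rot': array([[ 0.9261,  0.3772, -0.0004],
       [ 0.3772, -0.9261,  0.001 ],
       [ 0.    , -0.0011, -1.    ]]), 'force': array([ 0.1349, -0.2708, -0.5209]), 'torque': array([ 0.0319, -0.0081,  0.0564]), 'gripper_force': 0.0, 'grip_width': 0.9973150120973479}
scene [-0.2525  0.4757  0.8879] [ 0.6459 -0.3768 -0.6639] 586.1540286779756 -0.08583053891876732 0.991416015625
top [0.4201 0.0171 1.259 ] [ 0.1096 -0.0298 -0.9935] 593.995813156196 -0.09643413905703974 0.9958919270833333
```

View pics/scene0.png

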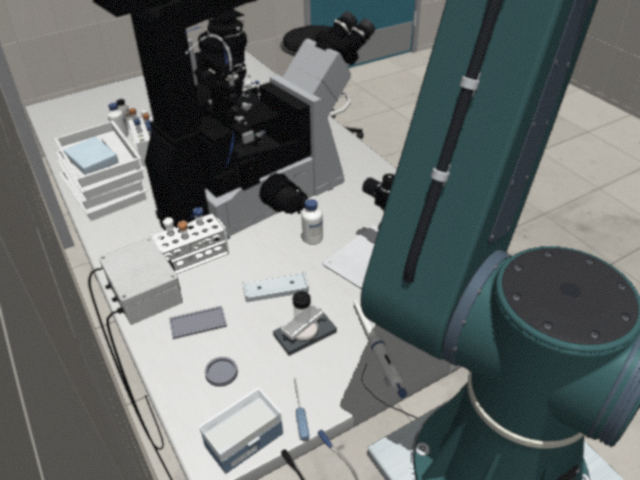

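View pics/top0.png

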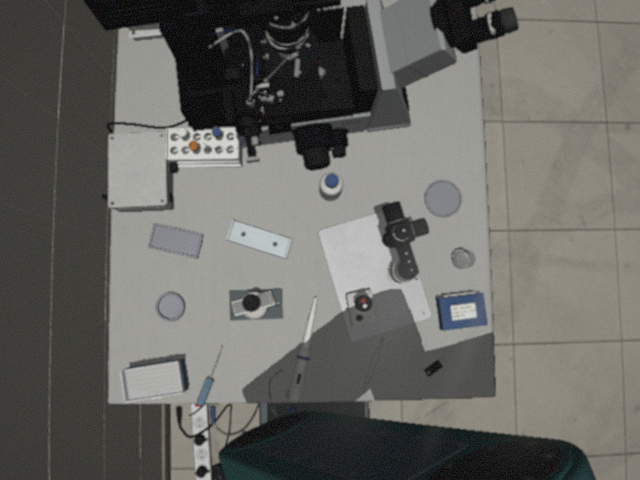

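The top view has the pile at (256,303), the cup at (171,306), the tray at (176,240), the block at (259,239) and the dish seat at (443,198). The bottle is at (331,185) and the beaker at (461,258). Next I'll measure them.

```bash
python3 - <<'E'
from h import *
np.set_printoptions(precision=4,suppress=True)
c=dict(np.load('top0.npz')); W=points(c)
for n,(u,v) in dict(table=(210,275),table2=(480,225),cup=(171,306),tray=(176,240),block=(259,239),dish=(443,198),bottle=(331,183),beaker=(461,258),case=(252,302)).items(): 
    w=W[v-2:v+3,u-2:u+3].reshape(-1,3); print(n,np.nanmedian(w,0),np.nanstd(w[:,2]))
H=W[...,2]
# fit height maps at pile
import sys
for (u0,u1,v0,v1) in [(222,292,284,324)]:
    z=(H[v0:v1:2,u0:u1:3]*1000).round(); 
    for r in z: print(' '.join('%3.0f'%a for a in r))
f=c['frame']
def crop(u0,v0,w,h,k): return cv2.resize(f[v0:v0+h,u0:u0+w],None,fx=k,fy=k,interpolation=cv2.INTER_CUBIC)
a=np.vstack([crop(140,215,160,110,5)])
cv2.imwrite('pics/crop1.png',a[...,::-1])
s=dict(np.load('scene0.npz'))['frame']
cv2.imwrite('pics/crop2.png',cv2.resize(s[260:400,160:350],None,fx=4,fy=4,interpolation=cv2.INTER_CUBIC)[...,::-1])
E
```

```text
table [ 0.4777  0.2196 -0.0003] 0.002538056735443894
table2 [ 0.5784 -0.3614  0.0002] 0.002601796428095211
cup [0.4132 0.3012 0.003 ] 0.0020479791242712917
tray [0.5523 0.2917 0.0027] 0.002575831913240307
block [0.5514 0.1145 0.0152] 0.0022265828008317507
dish [ 0.6373 -0.2816  0.0037] 0.002206345907777552
bottle [ 0.6523 -0.0349  0.1037] 0.0022605744317999096
beaker [ 0.5071 -0.3161  0.0015] 0.00243311175922305
case [0.4199 0.1219 0.1015] 0.0024032156958895545
 -3   0   3  -2  -5  -3   1   0   2   0   2  -7   0  -0 nan   1  -2   1   2   1  -2  -0   2   1
  2  -8   0   1 nan  -2  -4  -3  -2   2   0  -2  -2  -1  -5   2  -4  -2  -8  -3  -0  -3  -2  -3
 -2  -1  -3  -1  -0  -4  -3   2  -2   1  -0  -1  -0   3  -1  -6   2  -3  -2  -6  -2   0   2   2
 -2   1   1   2  -5   3  11  13  10  14  11   7  18  14  13  12  12  14  12  15   1  -1  -1   0
nan  -3   0  15  13  13   9   9  12  23  27  29  28  17   9  40  41  13  15  12   7  -2  -1  -2
 -1  -2  -4  12  12  13  11   7  30  99  97  28  40  43  41  43  44  13  14  12   9   1   3  -3
 -3  -2  -1  12  13  13  18 nan 101 103 101  97  66  43  4
[... 585 characters left out ...]
  10  11  13  16  -4   1   1
  0  -2  -2  10  45  41  45  44 103  98  97 101  25  28  24  10  12  13  15  11  14   1  -3  -7
 -3  -2  -0  10  40  47  41  45  39  26  24  23  34  28  29  12  15  12  11  10  14  -1  -2  -3
 -1   0  -5  13  12  43  40  27  29  29  29  28  28  26  29  10  12  15  12  12  14   1   2  -4
  0   1  -3  15  14  10  11   9  25  28  26  27  26  25  10  14  14  15  10  15  16  -2   2  -2
 -0   3  -6  13  13  13  13  13  13  26  25  24  29  12  11  13  16  14  12  13  12  -5  -1   3
 -4  -0  -3  17  12  14  14  -1  -3  -2   3  -1  -3  -2   2  -3  -4  -2  -3  -2   0   2   2  -5
  1 nan  -4  -1  -6  -2  -1  -1  -5  -1  -0   7  -1  -3   1  -4  -2   1   1  -0   0   3   2  -1
```

View pics/crop1.png

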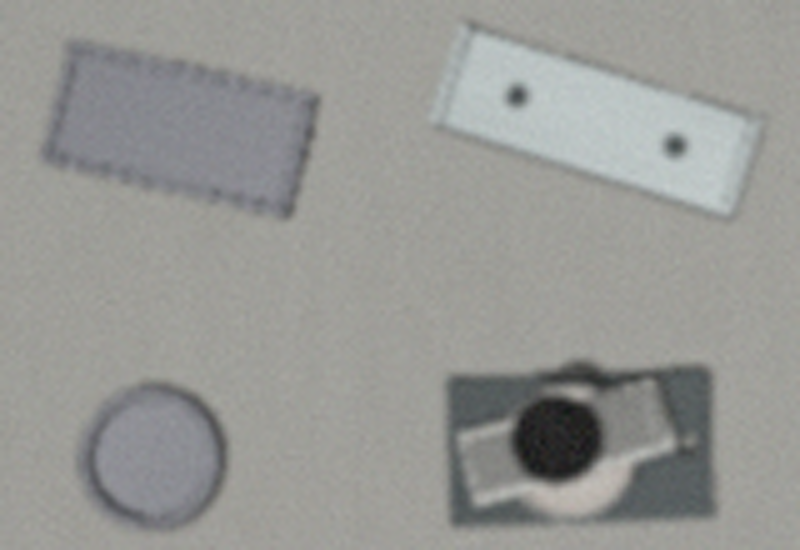

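View pics/crop2.png

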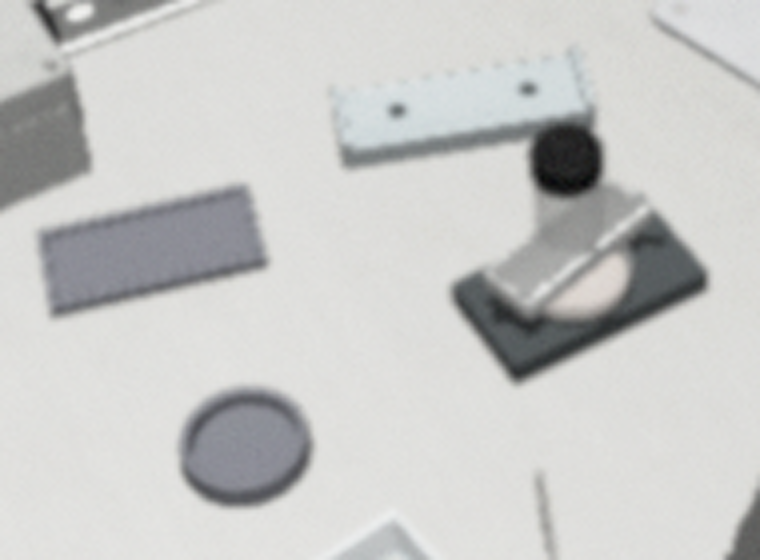

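Depth shows the pile tops at about 14, 28, 45–48 and 101 mm, which match the sizes given. Next I'll get precise poses from both cameras.

```bash
cat >> h.py <<'E'
def ortho(c,x0,y0,h,half=0.09,res=0.0005):
    """colour image resampled on the plane z=h round (x0,y0); row=x, col=y"""
    n=int(half/res); g=np.arange(-n,n+1)*res
    X,Y=np.meshgrid(x0+g,y0+g,indexing='ij')
    P=np.stack([X,Y,np.full_like(X,h)],-1).reshape(-1,1,3)
    K=np.array([[c['fx'],0,c['cx']],[0,c['fy'],c['cy']],[0,0,1]])
    q,_=cv2.projectPoints(P,np.array(c['rvec'],float),np.array(c['tvec'],float),K,np.array([c['k1'],0,0,0.]))
    q=q.reshape(X.shape+(2,)).astype(np.float32)
    return cv2.remap(c['frame'],q[...,0],q[...,1],cv2.INTER_LINEAR)
def outline(mask,x0,y0,res=0.0005):
    mask=cv2.morphologyEx(mask.astype(np.uint8),cv2.MORPH_CLOSE,np.ones((9,9)));mask=cv2.morphologyEx(mask,cv2.MORPH_OPEN,np.ones((5,5)))
    cs,_=cv2.findContours(mask,cv2.RETR_EXTERNAL,cv2.CHAIN_APPROX_NONE)
    k=max(cs,key=cv2.contourArea); n=mask.shape[0]//2
    k=k[:,0,::-1].astype(np.float32)
    P=((k-n)*res).astype(np.float32)
    (cx,cy),(w,h),a=cv2.minAreaRect(P); (ex,ey),r=cv2.minEnclosingCircle(P)
    B=cv2.boxPoints(((cx,cy),(w,h),a)); e=max([B[1]-B[0],B[2]-B[1]],key=np.linalg.norm)
    m=cv2.moments(P.reshape(-1,1,2))
    return dict(rect=(x0+cx,y0+cy,min(w,h),max(w,h)),yaw=np.degrees(np.arctan2(e[1],e[0]))%180,cen=(x0+m['m10']/m['m00'],y0+m['m01']/m['m00']),circ=(x0+ex,y0+ey,2*r))
E
python3 - <<'E'
from h import *
np.set_printoptions(precision=4,suppress=True)
tiles=[]
for cam in('top','scene'):
    c=dict(np.load(cam+'0.npz')); W=points(c); row=[]
    for n,(x,y,h,half) in dict(cup=(.413,.301,.014,.06),tray=(.552,.292,.008,.08),block=(.551,.1145,.016,.09),dish=(.637,-.282,.007,.06)).items():
        o=ortho(c,x,y,h,half); 
        bg=np.median(np.concatenate([o[:6].reshape(-1,3),o[-6:].reshape(-1,3)]),0)
        d=np.linalg.norm(cv2.GaussianBlur(o,(0,0),2).astype(float)-bg,axis=2); 
        t,m=cv2.threshold(np.clip(d,0,255).astype(np.uint8),0,1,cv2.THRESH_OTSU)
        try: r=outline(m,x,y); print(cam,n,t,{k:np.round(v,4) for k,v in r.items()})
        except Exception as e: print(n,e)
        row.append(cv2.resize(np.hstack([o,cv2.merge([m*255]*3)]),(400,200)))
    tiles.append(np.vstack([np.hstack(row[:2]),np.hstack(row[2:])]))
    # pile
    near=np.hypot(W[...,0]-.43,W[...,1]-.115)<.1
    for n,a,b in [('case',.09,.11),('box',.038,.053),('boxcase',.038,.11),('dishup',.022,.11),('plate',.007,.11)]:
        P=W[near&(W[...,2]>a)&(W[...,2]<b)][:,:2].astype(np.float32); 
        (cx,cy),(w,h),ang=cv2.minAreaRect(P); print(cam,n,len(P),np.median(P,0),P.mean(0),'rect',np.round([cx,cy,w,h,ang],4))
cv2.imwrite('pics/ortho.png',cv2.resize(np.vstack(tiles),(800,600))[...,::-1])
c=dict(np.load('top0.npz')); W=points(c)
H=cv2.medianBlur(np.nan_to_num(W[...,2]).astype(np.float32),5)
for n,sl in [('seat area',(H[120:290:8,370:500:6]))]:
    for r in (sl*1000).round(): print(' '.join('%3.0f'%a for a in r))
print(W[120:290:8,437,0])
E
```

```text
top cup 32.0 {'rect': array([0.4138, 0.2995, 0.062 , 0.0634]), 'yaw': np.float32(71.565), 'cen': array([0.4133, 0.2996]), 'circ': array([0.4133, 0.3003, 0.0651])}
top tray 25.0 {'rect': array([0.5517, 0.2914, 0.0579, 0.1146]), 'yaw': np.float32(76.8274), 'cen': array([0.5516, 0.2914]), 'circ': array([0.5515, 0.292 , 0.1234])}
top block 30.0 {'rect': array([0.5533, 0.1143, 0.0441, 0.1284]), 'yaw': np.float32(70.821), 'cen': array([0.5514, 0.1138]), 'circ': array([0.5545, 0.114 , 0.1346])}
top dish 25.0 {'rect': array([ 0.6362, -0.2792,  0.0834,  0.0836]), 'yaw': np.float32(153.435), 'cen': array([ 0.6365, -0.2795]), 'circ': array([ 0.6367, -0.2794,  0.0855])}
top case 269 [0.4182 0.1238] [0.4189 0.1236] rect [ 0.4189  0.1239  0.0349  0.0329 89.2039]
top box 356 [0.4181 0.1068] [0.4181 0.122 ] rect [ 0.4179  0.1249  0.03    0.0855 15.4945]
top boxcase 638 [0.4182 0.12  ] [0.4185 0.1224] rect [ 0.4186  0.1252  0.0349  0.0856 13.8902]
top dishup 859 [0.4159 0.1214] [0.4151 0.1223] rect [ 0.439   0.0987  0.0611  0.1543 40.4454]
top plate 1641 [0.4162 0.1159] [0.4191 0.1184] rect [ 0.4344 
[... 2608 characters left out ...]
95 -801
  5   5   5   5 129 148 147   2  -0   1  -1  -0  -0  -0   0   0   1   1  -0  -0 -789 -797
  5   6   5   4   5 145 147 146  -0  -1  -1  -1   1   1  17   2   3  30  -0   0  -5 -798
  5   6   5   6  68 116 148 148  -0  -0  -0  -1  -0  -1  11   8   2  39   0   0  -4 -799
  6   5   5   9  78 115 148 148  71  -0  -0  -1   1  -0  -0   1  -0   0  -1  -0  -6 -799
  7   6   5   5  34  75 101   8   7  -1  -0  -0  -1  -0   0   0  -1  -0  -0  -1  -3 -801
  5   6   6   6   5   6   6   6   6   0  -2   1   0   1   0  -1   0  -0  -1  -1  -3 -801
[0.8136 0.7963 0.7762 0.7582 0.7387 0.724  0.7039 0.6871 0.6677 0.6513
 0.6333 0.6163 0.5986 0.5809 0.5642 0.547  0.5289 0.5127 0.4952 0.4778
 0.4608 0.4436]
```

View pics/ortho.png

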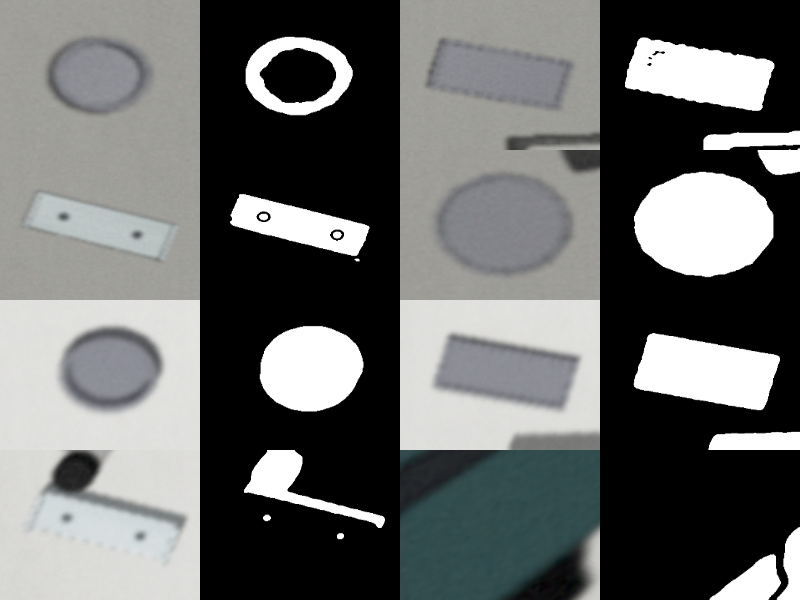

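The two cameras agree within about 5 mm, mostly in y, so I'll use the averages:

| Item | x (m) | y (m) | Yaw |
|---|---|---|---|
| Case | 0.418 | 0.126 | – |
| Box | 0.4175 | 0.127 | short axis 15.5° |
| Cup | 0.413 | 0.302 | – |
| Tray | 0.551 | 0.294 | long axis 76.6° |
| Block | 0.551 | 0.115 | long axis 70.8° |
| Dish seat | 0.636 | -0.277 | – |

Heights are as expected. I'll move over the pile now.

Emit:
drive_tool:
  increments:
    - {"slide": [0.024, 0.036, 0.022], "rotation": [0, 0, 8.2], "gripper": 0}
    - {"slide": [0.048, 0.072, 0.044], "rotation": [0, 0, 16.4], "gripper": 0}
    - {"slide": [0.072, 0.108, 0.066], "rotation": [0, 0, 24.6], "gripper": 0}
    - {"slide": [0.096, 0.144, 0.088], "rotation": [0, 0, 32.8], "gripper": 0}
    - {"slide": [0.12, 0.18, 0.11], "rotation": [0, 0, 41], "gripper": 0}

```text
time: 0.6
position: [0.3846, -0.4666, 0.3246]
tool_rot: [[0.446, 0.895, -0.0], [0.895, -0.446, 0.0], [0.0, -0.0, -1.0]]
force: [1.4, -0.2, -0.1]
grip_width: 1.0
gripper_force: 0.0
```

Emit:
drive_tool:
  increments:
    - {"slide": [0.02, 0.044, 0], "rotation": [0, 0, 8.4], "gripper": 0}
    - {"slide": [0.04, 0.088, 0], "rotation": [0, 0, 16.8], "gripper": 0}
    - {"slide": [0.06, 0.132, 0], "rotation": [0, 0, 25.2], "gripper": 0}
    - {"slide": [0.08, 0.176, 0], "rotation": [0, 0, 33.6], "gripper": 0}
    - {"slide": [0.1, 0.22, 0], "rotation": [0, 0, 42.3], "gripper": 0}

```text
time: 1.1
position: [0.4843, -0.2464, 0.3239]
tool_rot: [[-0.27, 0.963, -0.0], [0.963, 0.27, -0.0], [0.0, -0.0, -1.0]]
force: [1.3, -0.4, 0.3]
grip_width: 1.003
gripper_force: 0.0
```

Emit:
drive_tool:
  increments:
    - {"slide": [0, 0.045, 0], "gripper": 0}
    - {"slide": [0, 0.09, 0], "gripper": 0}
    - {"slide": [0, 0.135, 0], "gripper": 0}
    - {"slide": [0, 0.18, 0], "gripper": 0}
    - {"slide": [0, 0.22, 0], "gripper": 0}

```text
$.increments[0]: bad value
```

Emit:
drive_tool:
  increments:
    - {"slide": [-0.015, 0.035, -0.02], "gripper": 0}
    - {"slide": [-0.03, 0.07, -0.045], "gripper": 0}
    - {"slide": [-0.045, 0.105, -0.07], "gripper": 0}
    - {"slide": [-0.06, 0.14, -0.1], "gripper": 0}
    - {"slide": [-0.066, 0.154, -0.12], "gripper": 0}

```text
$.increments[0]: bad value
```

```bash
cat > st.py <<'E'
from h import *
np.set_printoptions(precision=4,suppress=True)
s=env.sense(); R=s['tool_rot']; print('t',round(s['time'],2),'p',s['position'],'yYaw',round(float(np.degrees(np.arctan2(R[1,1],R[0,1]))),2),'zz',R[:,2],'F',s['force'],'w',round(s['grip_width']*91,1),'gf',s['gripper_force'],'q',s['joint_positions'])
E
python3 st.py
```

```text
t 1.1 p [ 0.4843 -0.2464  0.3239] yYaw 15.69 zz [-0. -0. -1.] F [ 1.349  -0.3963  0.3444] w 91.3 gf 0.0 q [-29.4189   0.4482 112.7852  -0.0017  66.7685 -45.1103]
```

Every row needs a rotation.

Emit:
drive_tool:
  increments:
    - {"slide": [0, 0.045, 0], "rotation": [0, 0, 0], "gripper": 0}
    - {"slide": [0, 0.09, 0], "rotation": [0, 0, 0], "gripper": 0}
    - {"slide": [0, 0.135, 0], "rotation": [0, 0, 0], "gripper": 0}
    - {"slide": [0, 0.18, 0], "rotation": [0, 0, 0], "gripper": 0}
    - {"slide": [0, 0.22, 0], "rotation": [0, 0, 0], "gripper": 0}

```text
time: 1.6
position: [0.4835, -0.0264, 0.3238]
tool_rot: [[-0.265, 0.964, -0.0], [0.964, 0.265, 0.0], [0.0, -0.0, -1.0]]
force: [1.1, 0.6, 0.9]
grip_width: 1.002
gripper_force: 0.0
```

Emit:
drive_tool:
  increments:
    - {"slide": [-0.015, 0.035, -0.02], "rotation": [0, 0, 0], "gripper": 0}
    - {"slide": [-0.03, 0.07, -0.045], "rotation": [0, 0, 0], "gripper": 0}
    - {"slide": [-0.045, 0.105, -0.07], "rotation": [0, 0, 0], "gripper": 0}
    - {"slide": [-0.06, 0.14, -0.1], "rotation": [0, 0, 0], "gripper": 0}
    - {"slide": [-0.066, 0.154, -0.12], "rotation": [0, 0, 0], "gripper": 0}

```text
time: 2.1
position: [0.4159, 0.1275, 0.2022]
tool_rot: [[-0.266, 0.964, -0.002], [0.964, 0.266, -0.0], [0.0, -0.002, -1.0]]
force: [-0.2, 0.4, 0.4]
grip_width: 0.999
gripper_force: 0.0
```

```bash
python3 - <<'E'
exec(open('st.py').read())
c=cap('scene');save(c,'a.png');np.savez('scene1.npz',**c)
cv2.imwrite('pics/a2.png',cv2.resize(c['frame'][180:380,200:450],None,fx=3,fy=3)[...,::-1])
E
```

```text
t 2.1 p [0.4159 0.1275 0.2022] yYaw 15.45 zz [-0.0016 -0.0002 -1.    ] F [-0.1665  0.4153  0.4331] w 90.9 gf 0.0 q [ 13.9605  -2.2531 129.3863   0.0164  52.956   -1.4962]
```

View pics/a2.png

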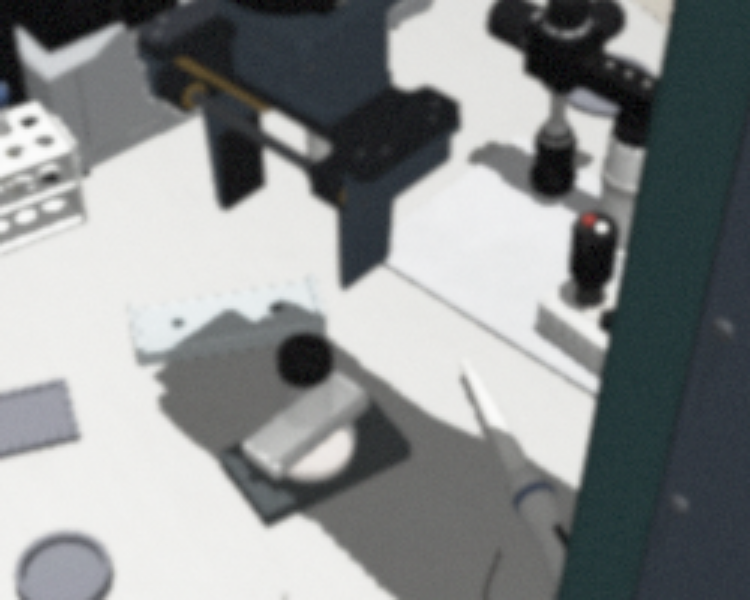

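The view shows the gripper above the pile, with fingertip bottoms near crop pixels (225,208) and (345,288)–(390,262). I'll compare the projected tips with these to check the scene camera calibration.

```bash
python3 - <<'E'
from h import *
np.set_printoptions(precision=1,suppress=True)
c=dict(np.load('scene1.npz')); p=np.array([0.4159,0.1275,0.2022]); y=np.array([.964,.266,0]);x=np.array([-.266,.964,0])
P=np.array([p+a*y*.001+b*x*.001 for a in(-59,-45.5,45.5,59) for b in(-16,16)])
K=np.array([[c['fx'],0,c['cx']],[0,c['fy'],c['cy']],[0,0,1]])
q,_=cv2.projectPoints(P,np.array(c['rvec'],float),np.array(c['tvec'],float),K,np.array([c['k1'],0,0,0.]))
q=q.reshape(-1,2); print((q-[200,180])*3)
im=cv2.resize(c['frame'][215:290,255:345],None,fx=8,fy=8,interpolation=cv2.INTER_CUBIC)[...,::-1].copy()
for a in q: cv2.circle(im,tuple(((a-[255,215])*8+4).astype(int).tolist()),3,(0,0,255),-1)
cv2.imwrite('pics/a3.png',im)
E
```

```text
[[393.8 268.5]
 [354.7 297.5]
 [376.4 257.5]
 [337.3 286.1]
 [265.6 186.7]
 [226.5 212.8]
 [250.  176.8]
 [210.9 202.5]]
```

View pics/a3.png

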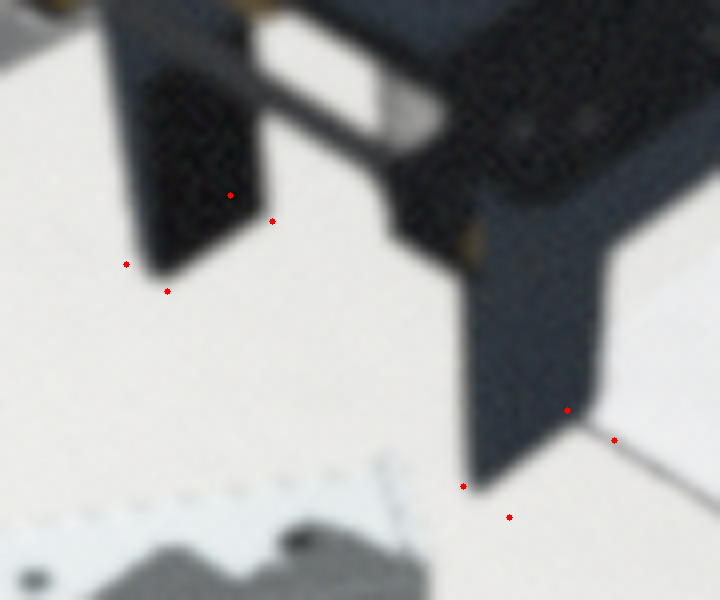

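The bias is only about 2–3 mm, so I'll go ahead and grasp the case by its cap with the tips at z ≈ 0.087.

Emit:
drive_tool:
  increments:
    - {"slide": [0, 0.001, -0.025], "rotation": [0, 0, 0], "gripper": 0}
    - {"slide": [0, 0.001, -0.055], "rotation": [0, 0, 0], "gripper": 0}
    - {"slide": [0, 0.001, -0.085], "rotation": [0, 0, 0], "gripper": 0}
    - {"slide": [0, 0.001, -0.11], "rotation": [0, 0, 0], "gripper": 0}
    - {"slide": [0, 0.001, -0.117], "rotation": [0, 0, 0], "gripper": 0}

```text
time: 2.65
position: [0.417, 0.126, 0.0852]
tool_rot: [[-0.265, 0.964, -0.003], [0.964, 0.265, -0.001], [0.0, -0.003, -1.0]]
force: [0.4, 0.2, -0.5]
grip_width: 1.004
gripper_force: 0.0
```

Emit:
drive_tool:
  increments:
    - {"slide": [0, 0, 0], "rotation": [0, 0, 0], "gripper": 0.3}
    - {"slide": [0, 0, 0], "rotation": [0, 0, 0], "gripper": 0.4}
    - {"slide": [0, 0, 0], "rotation": [0, 0, 0], "gripper": 0.5}
    - {"slide": [0, 0, 0], "rotation": [0, 0, 0], "gripper": 0.55}
    - {"slide": [0, 0, 0], "rotation": [0, 0, 0], "gripper": 0.6}
  grip_force: 12

```text
time: 3.15
position: [0.4184, 0.1268, 0.0875]
tool_rot: [[-0.265, 0.964, 0.001], [0.964, 0.265, 0.0], [-0.0, 0.001, -1.0]]
force: [0.3, 0.5, 0.1]
grip_width: 0.591
gripper_force: 0.0
```

Emit:
drive_tool:
  increments:
    - {"slide": [0, 0, 0], "rotation": [0, 0, 0], "gripper": 0.65}
    - {"slide": [0, 0, 0], "rotation": [0, 0, 0], "gripper": 0.7}
    - {"slide": [0, 0, 0], "rotation": [0, 0, 0], "gripper": 0.8}
    - {"slide": [0, 0, 0], "rotation": [0, 0, 0], "gripper": 0.8}
    - {"slide": [0, 0, 0], "rotation": [0, 0, 0], "gripper": 0.8}

```text
time: 3.65
position: [0.4181, 0.1267, 0.087]
tool_rot: [[-0.265, 0.964, 0.0], [0.964, 0.265, 0.0], [0.0, 0.0, -1.0]]
force: [0.2, -0.4, 2.4]
grip_width: 0.372
gripper_force: 12.0
```

```bash
python3 st.py
```

```text
t 3.65 p [0.4181 0.1267 0.087 ] yYaw 15.35 zz [ 0.0001  0.     -1.    ] F [ 0.1855 -0.3702  2.4401] w 33.9 gf 12.000044572819206 q [ 13.8021  10.5458 131.8782   0.0004  37.5725  -1.5521]
```

Emit:
drive_tool:
  increments:
    - {"slide": [0, 0, 0.004], "rotation": [0, 0, 0], "gripper": 0.8}
    - {"slide": [0, 0, 0.012], "rotation": [0, 0, 0], "gripper": 0.8}
    - {"slide": [0, 0, 0.024], "rotation": [0, 0, 0], "gripper": 0.8}
    - {"slide": [0, 0, 0.036], "rotation": [0, 0, 0], "gripper": 0.8}
    - {"slide": [0, 0, 0.04], "rotation": [0, 0, 0], "gripper": 0.8}

```text
time: 4.15
position: [0.4189, 0.1269, 0.1288]
tool_rot: [[-0.265, 0.964, 0.002], [0.964, 0.265, 0.001], [-0.0, 0.002, -1.0]]
force: [0.8, -0.6, -0.8]
grip_width: 0.368
gripper_force: 12.0
```

Emit:
drive_tool:
  increments:
    - {"slide": [0, 0.015, 0], "rotation": [0, 0, 0], "gripper": 0.8}
    - {"slide": [-0.001, 0.04, 0], "rotation": [0, 0, 0], "gripper": 0.8}
    - {"slide": [-0.002, 0.07, 0], "rotation": [0, 0, 0], "gripper": 0.8}
    - {"slide": [-0.003, 0.105, 0], "rotation": [0, 0, 0], "gripper": 0.8}
    - {"slide": [-0.004, 0.14, 0], "rotation": [0, 0, 0], "gripper": 0.8}

```text
time: 4.65
position: [0.4139, 0.268, 0.1274]
tool_rot: [[-0.264, 0.964, 0.001], [0.964, 0.264, 0.0], [0.0, 0.001, -1.0]]
force: [0.2, 0.3, -0.4]
grip_width: 0.369
gripper_force: 12.0
```

Emit:
drive_tool:
  increments:
    - {"slide": [-0.001, 0.02, 0], "rotation": [0, 0, 0], "gripper": 0.8}
    - {"slide": [-0.001, 0.032, 0], "rotation": [0, 0, 0], "gripper": 0.8}
    - {"slide": [-0.001, 0.036, 0], "rotation": [0, 0, 0], "gripper": 0.8}
    - {"slide": [-0.001, 0.036, 0], "rotation": [0, 0, 0], "gripper": 0.8}
    - {"slide": [-0.001, 0.036, 0], "rotation": [0, 0, 0], "gripper": 0.8}

```text
time: 5.15
position: [0.413, 0.3019, 0.1269]
tool_rot: [[-0.264, 0.964, -0.0], [0.964, 0.264, -0.0], [-0.0, -0.0, -1.0]]
force: [0.6, -1.1, -0.8]
grip_width: 0.372
gripper_force: 12.0
```

```bash
python3 - <<'E'
exec(open('st.py').read())
ims=[]
for n in('scene','top'):
    c=cap(n);np.savez(n+'2.npz',**c)
    u,v=(150,300) if n=='scene' else (140,210)
    ims.append(cv2.resize(c['frame'][v:v+120,u:u+160] if n=='top' else c['frame'][260:400,150:310],(400,350)))
cv2.imwrite('pics/b.png',np.hstack(ims)[...,::-1])
E
```

```text
t 5.15 p [0.413  0.3019 0.1269] yYaw 15.32 zz [-0.0003 -0.0003 -1.    ] F [ 0.6376 -1.1085 -0.7771] w 33.9 gf 11.99989061476117 q [ 33.5562  12.3901 123.2075  -0.0065  44.4247  18.2378]
```

View pics/b.png

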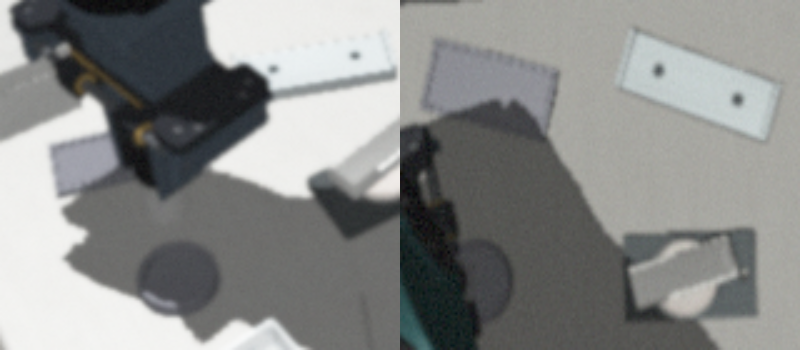

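The case is held upright above the cup, and the box is still lying on the dish. I'll lower it and watch for contact.

Emit:
drive_tool:
  increments:
    - {"slide": [0, 0, -0.015], "rotation": [0, 0, 0], "gripper": 0.8}
    - {"slide": [0, 0, -0.035], "rotation": [0, 0, 0], "gripper": 0.8}
    - {"slide": [0, 0, -0.055], "rotation": [0, 0, 0], "gripper": 0.8}
    - {"slide": [0, 0, -0.07], "rotation": [0, 0, 0], "gripper": 0.8}
    - {"slide": [0, 0, -0.077], "rotation": [0, 0, 0], "gripper": 0.8}

```text
time: 5.75
position: [0.4126, 0.302, 0.0487]
tool_rot: [[-0.264, 0.964, -0.001], [0.964, 0.264, -0.001], [-0.0, -0.002, -1.0]]
force: [0.0, -0.2, -0.5]
grip_width: 0.372
gripper_force: 12.0
```

Emit:
drive_tool:
  increments:
    - {"slide": [0, 0, -0.001], "rotation": [0, 0, 0], "gripper": 0.8}
    - {"slide": [0, 0, -0.002], "rotation": [0, 0, 0], "gripper": 0.8}
    - {"slide": [0, 0, -0.003], "rotation": [0, 0, 0], "gripper": 0.8}
    - {"slide": [0, 0, -0.004], "rotation": [0, 0, 0], "gripper": 0.8}
    - {"slide": [0, 0, -0.005], "rotation": [0, 0, 0], "gripper": 0.8}

```text
time: 6.25
position: [0.4132, 0.3029, 0.0452]
tool_rot: [[-0.265, 0.964, 0.001], [0.964, 0.265, 0.0], [0.0, 0.001, -1.0]]
force: [-0.8, 0.5, -1.5]
grip_width: 0.373
gripper_force: 12.0
```

Emit:
drive_tool:
  increments:
    - {"slide": [0, 0, -0.001], "rotation": [0, 0, 0], "gripper": 0.8}
    - {"slide": [0, 0, -0.001], "rotation": [0, 0, 0], "gripper": 0.8}
    - {"slide": [0, 0, -0.001], "rotation": [0, 0, 0], "gripper": 0.8}

```text
time: 6.55
position: [0.413, 0.3027, 0.0439]
tool_rot: [[-0.265, 0.964, -0.0], [0.964, 0.265, -0.0], [-0.0, -0.0, -1.0]]
force: [0.4, 0.2, -0.6]
grip_width: 0.368
gripper_force: 12.0
```

Emit:
drive_tool:
  increments:
    - {"slide": [0, 0, -0.0005], "rotation": [0, 0, 0], "gripper": 0.8}
    - {"slide": [0, 0, -0.001], "rotation": [0, 0, 0], "gripper": 0.8}
    - {"slide": [0, 0, -0.001], "rotation": [0, 0, 0], "gripper": 0.8}

```text
time: 6.85
position: [0.4131, 0.3028, 0.043]
tool_rot: [[-0.265, 0.964, 0.0], [0.964, 0.265, 0.0], [0.0, 0.0, -1.0]]
force: [-1.4, -0.6, 1.2]
grip_width: 0.372
gripper_force: 12.0
```

Emit:
drive_tool:
  increments:
    - {"slide": [0, 0, -0.0005], "rotation": [0, 0, 0], "gripper": 0.8}
    - {"slide": [0, 0, -0.001], "rotation": [0, 0, 0], "gripper": 0.8}
    - {"slide": [0, 0, -0.001], "rotation": [0, 0, 0], "gripper": 0.8}

```text
time: 7.15
position: [0.4137, 0.3031, 0.0425]
tool_rot: [[-0.265, 0.964, 0.001], [0.964, 0.265, 0.001], [0.0, 0.001, -1.0]]
force: [-0.5, -0.1, 8.8]
grip_width: 0.37
gripper_force: 12.0
```

It is seated: force reached 8.8 N at tip z 0.0425. I'll release, rise and clear the view.

Emit:
drive_tool:
  increments:
    - {"slide": [0, 0, 0.0005], "rotation": [0, 0, 0], "gripper": 0.6}
    - {"slide": [0, 0, 0.0005], "rotation": [0, 0, 0], "gripper": 0.5}
    - {"slide": [0, 0, 0.0005], "rotation": [0, 0, 0], "gripper": 0.3}
    - {"slide": [0, 0, 0.0005], "rotation": [0, 0, 0], "gripper": 0}
    - {"slide": [0, 0, 0.0005], "rotation": [0, 0, 0], "gripper": 0}

```text
time: 7.65
position: [0.413, 0.3027, 0.0423]
tool_rot: [[-0.265, 0.964, -0.0], [0.964, 0.265, -0.0], [-0.0, -0.0, -1.0]]
force: [-0.4, -0.7, -0.2]
grip_width: 0.719
gripper_force: 0.0
```

Emit:
drive_tool:
  increments:
    - {"slide": [0, 0, 0.015], "rotation": [0, 0, 0], "gripper": 0}
    - {"slide": [0, 0, 0.045], "rotation": [0, 0, 0], "gripper": 0}
    - {"slide": [0, 0, 0.085], "rotation": [0, 0, 0], "gripper": 0}
    - {"slide": [0, 0, 0.12], "rotation": [0, 0, 0], "gripper": 0}
    - {"slide": [0, 0, 0.15], "rotation": [0, 0, 0], "gripper": 0}

```text
time: 8.15
position: [0.4132, 0.3028, 0.1955]
tool_rot: [[-0.265, 0.964, 0.001], [0.964, 0.265, 0.001], [0.001, 0.002, -1.0]]
force: [1.3, 0.2, 0.1]
grip_width: 0.997
gripper_force: 0.0
```

Emit:
drive_tool:
  increments:
    - {"slide": [0.008, -0.045, 0], "rotation": [0, 0, 0], "gripper": 0}
    - {"slide": [0.016, -0.09, 0], "rotation": [0, 0, 0], "gripper": 0}
    - {"slide": [0.024, -0.135, 0], "rotation": [0, 0, 0], "gripper": 0}
    - {"slide": [0.032, -0.18, 0], "rotation": [0, 0, 0], "gripper": 0}
    - {"slide": [0.04, -0.22, 0], "rotation": [0, 0, 0], "gripper": 0}

```text
time: 8.65
position: [0.453, 0.0808, 0.1936]
tool_rot: [[-0.265, 0.964, 0.001], [0.964, 0.265, 0.0], [-0.0, 0.001, -1.0]]
force: [1.1, 0.4, -0.3]
grip_width: 0.997
gripper_force: 0.0
```

Emit:
drive_tool:
  increments:
    - {"slide": [0.0, -0.045, 0], "rotation": [0, 0, 0], "gripper": 0}
    - {"slide": [0.0, -0.09, 0], "rotation": [0, 0, 0], "gripper": 0}
    - {"slide": [0.0, -0.13, 0], "rotation": [0, 0, 0], "gripper": 0}
    - {"slide": [0.0, -0.13, 0], "rotation": [0, 0, 0], "gripper": 0}

```text
time: 9.05
position: [0.453, -0.0507, 0.1935]
tool_rot: [[-0.261, 0.965, 0.001], [0.965, 0.261, -0.001], [-0.001, 0.001, -1.0]]
force: [-0.1, -0.3, 0.1]
grip_width: 0.999
gripper_force: 0.0
```

```bash
cat > m.py <<'E'
exec(open('st.py').read())
import sys
tag=sys.argv[1]; (x0,y0)=map(float,sys.argv[2:4]); bands=[tuple(map(float,a.split(':'))) for a in sys.argv[4:]]
for cam in('top','scene'):
    c=cap(cam);np.savez(cam+tag+'.npz',**c); save(c,cam+tag+'.png'); W=points(c)
    near=np.hypot(W[...,0]-x0,W[...,1]-y0)<.09
    for a,b in bands:
        P=W[near&(W[...,2]>a)&(W[...,2]<b)][:,:2].astype(np.float32)
        if len(P)<9: print(cam,a,b,'few');continue
        r=cv2.minAreaRect(P); (ex,ey),er=cv2.minEnclosingCircle(P); print(cam,a,b,len(P),'mean',P.mean(0),'rect',np.round([*r[0],*r[1],r[2]],4),'circ',np.round([ex,ey,2*er],4),'z',np.median(W[near&(W[...,2]>a)&(W[...,2]<b)][:,2]))
E
python3 m.py 3 .413 .303 .045:.07; python3 m.py 3b .4175 .127 .038:.055 .022:.055 .008:.022
```

```text
t 9.05 p [ 0.453  -0.0507  0.1935] yYaw 15.14 zz [ 0.0011 -0.0006 -1.    ] F [-0.1097 -0.2579  0.1141] w 90.9 gf 0.0 q [ -9.2996   0.675  127.599   -0.0314  51.6602 -24.4182]
top 0.045 0.07 255 mean [0.414  0.2991] rect [0.4136 0.3002 0.0322 0.0363 0.0384] circ [0.4146 0.3001 0.0369] z 0.05633685030381766
scene 0.045 0.07 322 mean [0.4101 0.3047] rect [ 0.4125  0.3042  0.0358  0.0351 22.2795] circ [0.4143 0.3034 0.0395] z 0.05809792379453611
t 9.15 p [ 0.453  -0.0478  0.1932] yYaw 15.23 zz [ 0.0006  0.     -1.    ] F [ 0.5894 -0.1477 -0.8001] w 91.0 gf 0.0 q [ -8.9629   0.6898 127.6298   0.0081  51.6451 -24.2   ]
top 0.038 0.055 603 mean [0.4177 0.1249] rect [ 0.4178  0.125   0.03    0.0855 15.5667] circ [0.4164 0.1243 0.088 ] z 0.04375198485548801
top 0.022 0.055 863 mean [0.4149 0.1243] rect [ 0.414   0.1236  0.0574  0.0858 17.6789] circ [0.4169 0.1244 0.0883] z 0.042253719587685756
top 0.008 0.022 701 mean [0.4149 0.1171] rect [0.4149 0.122  0.0623 0.1107 1.6134] circ [0.4146 0.1223 0.1241] z 0.013085457146169724
scene 0.038 0.055 590 mean [0.415 0.131] rect [ 0.4166  0.1291  0.0322  0.087  13.8329] circ [0.4155 0.1297 0.0903] z 0.044949950467424865
scene 0.022 0.055 904 mean [0.4093 0.1313] rect [ 0.4132  0.1286  0.0584  0.0869 11.5997] circ [0.4155 0.1297 0.0903] z 0.04290053817863365
scene 0.008 0.022 740 mean [0.402  0.1317] rect [0.4143 0.1263 0.0641 0.1123 0.4053] circ [0.4154 0.1269 0.1258] z 0.014166403893130215
```

The case measures (0.413, 0.302) with its top at 57 mm, so it is seated and centred within 1 mm. Averaging the two cameras agrees with the robot frame. The box is at (0.417, 0.1275); I'll grip it with the tips at z ≈ 0.034.

Emit:
drive_tool:
  increments:
    - {"slide": [-0.008, 0.04, 0], "rotation": [0, 0, 0], "gripper": 0}
    - {"slide": [-0.017, 0.08, -0.02], "rotation": [0, 0, 0], "gripper": 0}
    - {"slide": [-0.026, 0.12, -0.04], "rotation": [0, 0, 0], "gripper": 0}
    - {"slide": [-0.034, 0.16, -0.06], "rotation": [0, 0, 0.2], "gripper": 0}
    - {"slide": [-0.036, 0.176, -0.08], "rotation": [0, 0, 0.2], "gripper": 0}

```text
time: 9.75
position: [0.4158, 0.1323, 0.112]
tool_rot: [[-0.272, 0.962, 0.0], [0.962, 0.272, 0.0], [0.0, 0.0, -1.0]]
force: [0.8, 0.0, 0.1]
grip_width: 0.999
gripper_force: 0.0
```

Emit:
drive_tool:
  increments:
    - {"slide": [0, 0, -0.02], "rotation": [0, 0, 0], "gripper": 0}
    - {"slide": [0, 0, -0.045], "rotation": [0, 0, 0], "gripper": 0}
    - {"slide": [0, 0, -0.065], "rotation": [0, 0, 0], "gripper": 0}
    - {"slide": [0, 0, -0.075], "rotation": [0, 0, 0], "gripper": 0}
    - {"slide": [0, 0, -0.075], "rotation": [0, 0, 0], "gripper": 0}

```text
time: 10.25
position: [0.4161, 0.1293, 0.0367]
tool_rot: [[-0.27, 0.963, -0.002], [0.963, 0.27, -0.0], [0.0, -0.002, -1.0]]
force: [-0.6, -0.1, 0.2]
grip_width: 1.002
gripper_force: 0.0
```

```bash
python3 st.py
```

```text
t 10.25 p [0.4161 0.1293 0.0367] yYaw 15.64 zz [-0.0021 -0.0005 -1.    ] F [-0.6253 -0.0835  0.1747] w 91.2 gf 0.0 q [ 14.1918  16.9961 132.0945   0.0028  31.0316  -1.4473]
```

Emit:
drive_tool:
  increments:
    - {"slide": [0.001, -0.001, -0.003], "rotation": [0, 0, 0], "gripper": 0.3}
    - {"slide": [0.001, -0.001, -0.003], "rotation": [0, 0, 0], "gripper": 0.4}
    - {"slide": [0.001, -0.001, -0.003], "rotation": [0, 0, 0], "gripper": 0.5}
    - {"slide": [0.001, -0.001, -0.003], "rotation": [0, 0, 0], "gripper": 0.6}
    - {"slide": [0.001, -0.001, -0.003], "rotation": [0, 0, 0], "gripper": 0.65}
  grip_force: 15

```text
time: 10.75
position: [0.4183, 0.1277, 0.0348]
tool_rot: [[-0.268, 0.963, 0.001], [0.963, 0.268, 0.0], [-0.0, 0.001, -1.0]]
force: [0.0, -0.2, 1.0]
grip_width: 0.592
gripper_force: 0.0
```

Emit:
drive_tool:
  increments:
    - {"slide": [0, 0, 0], "rotation": [0, 0, 0], "gripper": 0.7}
    - {"slide": [0, 0, 0], "rotation": [0, 0, 0], "gripper": 0.8}
    - {"slide": [0, 0, 0], "rotation": [0, 0, 0], "gripper": 0.9}
    - {"slide": [0, 0, 0], "rotation": [0, 0, 0], "gripper": 0.9}
    - {"slide": [0, 0, 0], "rotation": [0, 0, 0], "gripper": 0.9}

```text
time: 11.25
position: [0.4181, 0.1277, 0.0344]
tool_rot: [[-0.268, 0.963, -0.0], [0.963, 0.268, -0.0], [-0.0, -0.0, -1.0]]
force: [0.4, 0.0, 1.2]
grip_width: 0.327
gripper_force: 15.0
```

Emit:
drive_tool:
  increments:
    - {"slide": [0, 0, 0.003], "rotation": [0, 0, 0], "gripper": 0.9}
    - {"slide": [0, 0, 0.008], "rotation": [0, 0, 0], "gripper": 0.9}
    - {"slide": [0, 0, 0.018], "rotation": [0, 0, 0], "gripper": 0.9}
    - {"slide": [0, 0, 0.028], "rotation": [0, 0, 0], "gripper": 0.9}
    - {"slide": [0, 0, 0.035], "rotation": [0, 0, 0], "gripper": 0.9}

```text
time: 11.75
position: [0.4184, 0.1278, 0.0707]
tool_rot: [[-0.268, 0.963, 0.001], [0.963, 0.268, 0.0], [-0.0, 0.001, -1.0]]
force: [0.8, -0.9, -1.2]
grip_width: 0.33
gripper_force: 15.0
```

```bash
python3 st.py
```

```text
t 11.75 p [0.4184 0.1278 0.0707] yYaw 15.56 zz [ 0.0011  0.0003 -1.    ] F [ 0.8491 -0.8763 -1.2149] w 30.0 gf 14.999923557043076 q [ 13.9301  12.6183 131.9613  -0.001   35.3567  -1.6277]
```

The box is held with an opening of 30.0 mm. I'll carry it to the tray, turning -29°.

Emit:
drive_tool:
  increments:
    - {"slide": [0, 0, 0.015], "rotation": [0, 0, 0], "gripper": 0.9}
    - {"slide": [0.005, 0.005, 0.035], "rotation": [0, 0, -3], "gripper": 0.9}
    - {"slide": [0.02, 0.025, 0.05], "rotation": [0, 0, -8], "gripper": 0.9}
    - {"slide": [0.045, 0.055, 0.055], "rotation": [0, 0, -14], "gripper": 0.9}
    - {"slide": [0.07, 0.088, 0.055], "rotation": [0, 0, -20], "gripper": 0.9}

```text
time: 12.25
position: [0.4894, 0.2168, 0.1263]
tool_rot: [[0.082, 0.997, 0.002], [0.997, -0.082, 0.001], [0.001, 0.002, -1.0]]
force: [0.3, 0.2, -0.4]
grip_width: 0.33
gripper_force: 15.0
```

Emit:
drive_tool:
  increments:
    - {"slide": [0.025, 0.032, 0], "rotation": [0, 0, -5], "gripper": 0.9}
    - {"slide": [0.045, 0.058, 0], "rotation": [0, 0, -8], "gripper": 0.9}
    - {"slide": [0.058, 0.073, 0], "rotation": [0, 0, -9], "gripper": 0.9}
    - {"slide": [0.063, 0.078, 0], "rotation": [0, 0, -9], "gripper": 0.9}
    - {"slide": [0.063, 0.078, 0], "rotation": [0, 0, -9], "gripper": 0.9}

```text
time: 12.75
position: [0.5511, 0.2938, 0.1247]
tool_rot: [[0.231, 0.973, 0.0], [0.973, -0.231, 0.0], [0.0, 0.0, -1.0]]
force: [-0.7, -0.1, -0.3]
grip_width: 0.329
gripper_force: 15.0
```

Emit:
drive_tool:
  increments:
    - {"slide": [0, 0, -0.02], "rotation": [0, 0, 0], "gripper": 0.9}
    - {"slide": [0, 0, -0.045], "rotation": [0, 0, 0], "gripper": 0.9}
    - {"slide": [0, 0, -0.07], "rotation": [0, 0, 0], "gripper": 0.9}
    - {"slide": [0, 0, -0.085], "rotation": [0, 0, 0], "gripper": 0.9}
    - {"slide": [0, 0, -0.09], "rotation": [0, 0, 0], "gripper": 0.9}

```text
time: 13.25
position: [0.5498, 0.2926, 0.0332]
tool_rot: [[0.233, 0.973, -0.002], [0.973, -0.233, -0.001], [-0.002, -0.002, -1.0]]
force: [0.6, -0.2, -1.2]
grip_width: 0.326
gripper_force: 15.0
```

```bash
python3 st.py
```

```text
t 13.25 p [0.5498 0.2926 0.0332] yYaw -13.46 zz [-0.0022 -0.0011 -1.    ] F [ 0.6202 -0.2319 -1.223 ] w 29.6 gf 14.999885112047195 q [ 25.875   29.7788 111.0309  -0.0021  39.3322  39.3333]
```

Emit:
drive_tool:
  increments:
    - {"slide": [0, 0, -0.005], "rotation": [0, 0, 0], "gripper": 0.9}
    - {"slide": [0, 0, -0.01], "rotation": [0, 0, 0], "gripper": 0.9}
    - {"slide": [0, 0, -0.015], "rotation": [0, 0, 0], "gripper": 0.9}
    - {"slide": [0, 0, -0.019], "rotation": [0, 0, 0], "gripper": 0.9}
    - {"slide": [0, 0, -0.022], "rotation": [0, 0, 0], "gripper": 0.9}

```text
time: 13.75
position: [0.5511, 0.2937, 0.0123]
tool_rot: [[0.232, 0.973, 0.0], [0.973, -0.232, 0.0], [0.0, 0.0, -1.0]]
force: [-0.0, 0.2, -1.0]
grip_width: 0.327
gripper_force: 15.0
```

Emit:
drive_tool:
  increments:
    - {"slide": [0, 0, -0.0005], "rotation": [0, 0, 0], "gripper": 0.9}
    - {"slide": [0, 0, -0.001], "rotation": [0, 0, 0], "gripper": 0.9}
    - {"slide": [0, 0, -0.0015], "rotation": [0, 0, 0], "gripper": 0.9}
    - {"slide": [0, 0, -0.002], "rotation": [0, 0, 0], "gripper": 0.9}
    - {"slide": [0, 0, -0.002], "rotation": [0, 0, 0], "gripper": 0.9}

```text
time: 14.25
position: [0.5511, 0.2937, 0.0105]
tool_rot: [[0.232, 0.973, 0.0], [0.973, -0.232, 0.0], [0.0, 0.0, -1.0]]
force: [-0.9, 0.0, -0.4]
grip_width: 0.327
gripper_force: 15.0
```

Emit:
drive_tool:
  increments:
    - {"slide": [0, 0, -0.0005], "rotation": [0, 0, 0], "gripper": 0.9}
    - {"slide": [0, 0, -0.001], "rotation": [0, 0, 0], "gripper": 0.9}
    - {"slide": [0, 0, -0.001], "rotation": [0, 0, 0], "gripper": 0.9}

```text
time: 14.55
position: [0.5511, 0.2937, 0.0095]
tool_rot: [[0.233, 0.973, -0.0], [0.973, -0.233, 0.0], [0.0, -0.0, -1.0]]
force: [-1.6, -0.2, 0.9]
grip_width: 0.33
gripper_force: 15.0
```

Emit:
drive_tool:
  increments:
    - {"slide": [0, 0, -0.0003], "rotation": [0, 0, 0], "gripper": 0.9}
    - {"slide": [0, 0, -0.0006], "rotation": [0, 0, 0], "gripper": 0.9}
    - {"slide": [0, 0, -0.0006], "rotation": [0, 0, 0], "gripper": 0.9}

```text
time: 14.85
position: [0.5511, 0.2937, 0.0094]
tool_rot: [[0.232, 0.973, -0.0], [0.973, -0.232, -0.0], [-0.0, -0.0, -1.0]]
force: [-4.6, -2.6, 12.9]
grip_width: 0.329
gripper_force: 15.0
```

Contact at the expected height. I'll release, rise and clear the view.

Emit:
drive_tool:
  increments:
    - {"slide": [0, 0, 0.001], "rotation": [0, 0, 0], "gripper": 0.65}
    - {"slide": [0, 0, 0.001], "rotation": [0, 0, 0], "gripper": 0.6}
    - {"slide": [0, 0, 0.0015], "rotation": [0, 0, 0], "gripper": 0.4}
    - {"slide": [0, 0, 0.0015], "rotation": [0, 0, 0], "gripper": 0}
    - {"slide": [0, 0, 0.0015], "rotation": [0, 0, 0], "gripper": 0}

```text
time: 15.35
position: [0.5511, 0.2937, 0.0103]
tool_rot: [[0.233, 0.973, -0.0], [0.973, -0.233, -0.0], [-0.0, -0.0, -1.0]]
force: [0.8, -0.1, 0.6]
grip_width: 0.633
gripper_force: 0.0
```

Emit:
drive_tool:
  increments:
    - {"slide": [0, 0, 0.015], "rotation": [0, 0, 0], "gripper": 0}
    - {"slide": [0, 0, 0.05], "rotation": [0, 0, 0], "gripper": 0}
    - {"slide": [0, 0, 0.09], "rotation": [0, 0, 0], "gripper": 0}
    - {"slide": [0, 0, 0.13], "rotation": [0, 0, 0], "gripper": 0}
    - {"slide": [0, 0, 0.17], "rotation": [0, 0, 0], "gripper": 0}

```text
time: 15.85
position: [0.5509, 0.2936, 0.1831]
tool_rot: [[0.233, 0.973, 0.001], [0.973, -0.233, 0.0], [0.0, 0.0, -1.0]]
force: [0.3, 0.3, 0.6]
grip_width: 0.999
gripper_force: 0.0
```

Emit:
drive_tool:
  increments:
    - {"slide": [-0.01, -0.045, 0], "rotation": [0, 0, 3], "gripper": 0}
    - {"slide": [-0.02, -0.09, 0], "rotation": [0, 0, 6], "gripper": 0}
    - {"slide": [-0.03, -0.135, 0], "rotation": [0, 0, 9], "gripper": 0}
    - {"slide": [-0.04, -0.18, 0], "rotation": [0, 0, 12], "gripper": 0}
    - {"slide": [-0.05, -0.22, 0], "rotation": [0, 0, 15], "gripper": 0}

```text
time: 16.35
position: [0.5004, 0.072, 0.1814]
tool_rot: [[-0.029, 1.0, 0.001], [1.0, 0.029, 0.0], [0.0, 0.001, -1.0]]
force: [1.3, -0.0, 0.1]
grip_width: 0.999
gripper_force: 0.0
```

Emit:
drive_tool:
  increments:
    - {"slide": [-0.01, -0.04, 0], "rotation": [0, 0, 0], "gripper": 0}
    - {"slide": [-0.02, -0.08, 0], "rotation": [0, 0, 0], "gripper": 0}
    - {"slide": [-0.04, -0.12, 0], "rotation": [0, 0, 0], "gripper": 0}
    - {"slide": [-0.05, -0.13, 0], "rotation": [0, 0, 0], "gripper": 0}

```text
time: 16.75
position: [0.4498, -0.0587, 0.1811]
tool_rot: [[-0.025, 1.0, 0.0], [1.0, 0.025, -0.0], [-0.0, 0.0, -1.0]]
force: [0.5, -0.0, 0.7]
grip_width: 1.0
gripper_force: 0.0
```

```bash
python3 m.py 4 .551 .294 .015:.03; python3 m.py 4b .415 .125 .022:.055 .008:.022; python3 - <<'E'
from h import *
a=dict(np.load('top4.npz'))['frame'];b=dict(np.load('scene4.npz'))['frame']
cv2.imwrite('pics/d.png',np.hstack([cv2.resize(a[210:330,140:300],(400,300)),cv2.resize(b[260:400,160:350],(400,300))])[...,::-1])
E
```

```text
t 16.75 p [ 0.4498 -0.0587  0.1811] yYaw 1.43 zz [ 0.0005 -0.0004 -1.    ] F [ 0.4601 -0.0188  0.7082] w 91.0 gf 0.0 q [-10.3731   1.641  128.2143  -0.0201  50.1139 -11.7895]
top 0.015 0.03 539 mean [0.5553 0.2929] rect [ 0.5741  0.2988  0.1183  0.0828 20.0118] circ [0.5721 0.3048 0.1351] z 0.018832079139219825
scene 0.015 0.03 648 mean [0.5626 0.302 ] rect [ 0.5722  0.3011  0.1146  0.0838 15.8001] circ [0.5703 0.3068 0.1349] z 0.01987034894995117
t 16.85 p [ 0.4502 -0.0573  0.181 ] yYaw 1.41 zz [ 0.0006 -0.0001 -1.    ] F [-0.3101  0.273  -0.0347] w 91.1 gf 0.0 q [-10.1929   1.674  128.195    0.0004  50.0988 -11.6071]
top 0.022 0.055 630 mean [0.4134 0.1252] rect [ 0.4137  0.1255  0.0562  0.0575 89.5337] circ [0.4137 0.1255 0.0584] z 0.027922190024770116
top 0.008 0.022 918 mean [0.4157 0.119 ] rect [ 0.4351  0.1096  0.1367  0.1159 84.6238] circ [0.4303 0.1058 0.1673] z 0.012887750438683628
scene 0.022 0.055 600 mean [0.4116 0.1316] rect [ 0.4137  0.1299  0.0574  0.0586 39.4997] circ [0.4144 0.13   0.0618] z 0.029343842944340295
scene 0.008 0.022 931 mean [0.4083 0.1297] rect [0.4156 0.1262 0.068  0.1126 1.3434] circ [0.416  0.1266 0.1259] z 0.014364574385523755
```

View pics/d.png

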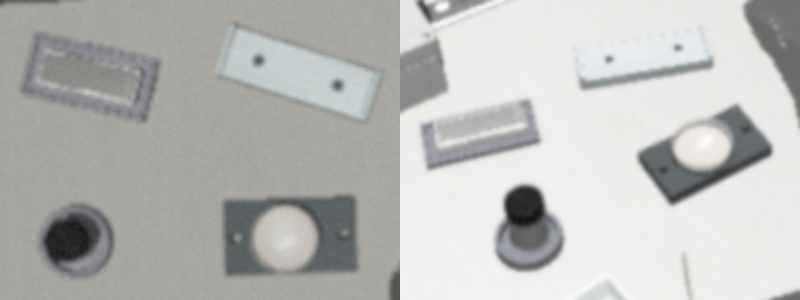

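The box sits centred and aligned in the tray, and the case stands in its cup. The dish is at (0.413, 0.128) with its top at 28–29 mm, and the plate at (0.4145, 0.1245) with a yaw of about 1.5°. I'll grasp the dish by its lid with the tips at z ≈ 0.019.

Emit:
drive_tool:
  increments:
    - {"slide": [-0.007, 0.04, 0], "rotation": [0, 0, 0], "gripper": 0}
    - {"slide": [-0.015, 0.08, -0.02], "rotation": [0, 0, 0], "gripper": 0}
    - {"slide": [-0.024, 0.12, -0.04], "rotation": [0, 0, 0], "gripper": 0}
    - {"slide": [-0.032, 0.16, -0.06], "rotation": [0, 0, 0], "gripper": 0}
    - {"slide": [-0.037, 0.185, -0.08], "rotation": [0, 0, 0], "gripper": 0}

```text
time: 17.45
position: [0.4137, 0.1322, 0.0999]
tool_rot: [[-0.03, 1.0, 0.001], [1.0, 0.03, 0.0], [0.0, 0.001, -1.0]]
force: [0.3, -0.6, 0.5]
grip_width: 0.999
gripper_force: 0.0
```

Emit:
drive_tool:
  increments:
    - {"slide": [0, 0, -0.02], "rotation": [0, 0, 0], "gripper": 0}
    - {"slide": [0, 0, -0.045], "rotation": [0, 0, 0], "gripper": 0}
    - {"slide": [0, 0, -0.063], "rotation": [0, 0, 0], "gripper": 0}
    - {"slide": [0, 0, -0.071], "rotation": [0, 0, 0], "gripper": 0}
    - {"slide": [0, 0, -0.072], "rotation": [0, 0, 0], "gripper": 0}

```text
time: 17.95
position: [0.4138, 0.1295, 0.0277]
tool_rot: [[-0.028, 1.0, -0.001], [1.0, 0.028, -0.0], [-0.0, -0.001, -1.0]]
force: [0.9, 0.1, 0.7]
grip_width: 0.999
gripper_force: 0.0
```

```bash
python3 st.py
```

```text
t 17.95 p [0.4138 0.1295 0.0277] yYaw 1.62 zz [-0.0014 -0.0003 -1.    ] F [0.8714 0.0738 0.7426] w 90.9 gf 0.0 q [ 14.2897  18.0417 132.3114   0.0056  29.7271  12.6616]
```

Emit:
drive_tool:
  increments:
    - {"slide": [0, -0.001, -0.004], "rotation": [0, 0, 0], "gripper": 0}
    - {"slide": [0, -0.001, -0.009], "rotation": [0, 0, 0], "gripper": 0.1}
    - {"slide": [0, -0.001, -0.009], "rotation": [0, 0, 0], "gripper": 0.15}
    - {"slide": [0, -0.001, -0.009], "rotation": [0, 0, 0], "gripper": 0.2}
    - {"slide": [0, -0.001, -0.009], "rotation": [0, 0, 0], "gripper": 0.25}
  grip_force: 12

```text
time: 18.45
position: [0.4143, 0.1277, 0.0196]
tool_rot: [[-0.027, 1.0, 0.0], [1.0, 0.027, 0.0], [0.0, 0.0, -1.0]]
force: [1.2, 0.0, -0.1]
grip_width: 0.759
gripper_force: 0.0
```

Emit:
drive_tool:
  increments:
    - {"slide": [0, 0, 0], "rotation": [0, 0, 0], "gripper": 0.3}
    - {"slide": [0, 0, 0], "rotation": [0, 0, 0], "gripper": 0.35}
    - {"slide": [0, 0, 0], "rotation": [0, 0, 0], "gripper": 0.5}
    - {"slide": [0, 0, 0], "rotation": [0, 0, 0], "gripper": 0.5}
    - {"slide": [0, 0, 0], "rotation": [0, 0, 0], "gripper": 0.5}

```text
time: 18.95
position: [0.4141, 0.1277, 0.0194]
tool_rot: [[-0.027, 1.0, 0.0], [1.0, 0.027, 0.0], [0.0, 0.0, -1.0]]
force: [-0.7, -0.2, 4.1]
grip_width: 0.617
gripper_force: 12.0
```

Emit:
drive_tool:
  increments:
    - {"slide": [0, 0, 0.003], "rotation": [0, 0, 0], "gripper": 0.5}
    - {"slide": [0, 0, 0.008], "rotation": [0, 0, 0], "gripper": 0.5}
    - {"slide": [0, 0, 0.018], "rotation": [0, 0, 0], "gripper": 0.5}
    - {"slide": [0, 0, 0.028], "rotation": [0, 0, 0], "gripper": 0.5}
    - {"slide": [0, 0, 0.035], "rotation": [0, 0, 0], "gripper": 0.5}

```text
time: 19.45
position: [0.4144, 0.1278, 0.0556]
tool_rot: [[-0.027, 1.0, 0.001], [1.0, 0.027, 0.0], [0.0, 0.001, -1.0]]
force: [-0.3, 0.5, 0.3]
grip_width: 0.616
gripper_force: 12.0
```

```bash
python3 st.py
```

```text
t 19.45 p [0.4144 0.1278 0.0556] yYaw 1.56 zz [ 0.0011  0.0003 -1.    ] F [-0.2866  0.4748  0.344 ] w 56.1 gf 11.99994504880351 q [ 14.0569  14.2841 132.4245   0.0001  33.2291  12.5008]
```

The dish is held. I'll carry it high (z ≈ 0.25) in front of the microscope and over the post to the dish seat.

Emit:
drive_tool:
  increments:
    - {"slide": [0, 0, 0.03], "rotation": [0, 0, 0], "gripper": 0.5}
    - {"slide": [0.005, -0.02, 0.07], "rotation": [0, 0, 0], "gripper": 0.5}
    - {"slide": [0.014, -0.05, 0.11], "rotation": [0, 0, 0], "gripper": 0.5}
    - {"slide": [0.022, -0.08, 0.15], "rotation": [0, 0, 0], "gripper": 0.5}
    - {"slide": [0.03, -0.11, 0.19], "rotation": [0, 0, 0], "gripper": 0.5}

```text
time: 19.95
position: [0.4434, 0.0178, 0.2451]
tool_rot: [[-0.028, 1.0, 0.001], [1.0, 0.028, -0.0], [-0.0, 0.001, -1.0]]
force: [0.6, 0.2, -0.7]
grip_width: 0.617
gripper_force: 12.0
```

Emit:
drive_tool:
  increments:
    - {"slide": [0.005, -0.043, 0], "rotation": [0, 0, 2], "gripper": 0.5}
    - {"slide": [0.01, -0.086, 0], "rotation": [0, 0, 4], "gripper": 0.5}
    - {"slide": [0.015, -0.13, 0], "rotation": [0, 0, 6], "gripper": 0.5}
    - {"slide": [0.02, -0.174, 0], "rotation": [0, 0, 8], "gripper": 0.5}
    - {"slide": [0.026, -0.218, 0], "rotation": [0, 0, 10], "gripper": 0.5}

```text
time: 20.45
position: [0.4694, -0.2009, 0.2435]
tool_rot: [[-0.202, 0.979, 0.001], [0.979, 0.202, -0.0], [-0.0, 0.001, -1.0]]
force: [1.1, 0.0, -0.5]
grip_width: 0.621
gripper_force: 12.0
```

Emit:
drive_tool:
  increments:
    - {"slide": [0.036, -0.02, 0], "rotation": [0, 0, 2], "gripper": 0.5}
    - {"slide": [0.075, -0.037, 0], "rotation": [0, 0, 4], "gripper": 0.5}
    - {"slide": [0.115, -0.055, 0], "rotation": [0, 0, 6], "gripper": 0.5}
    - {"slide": [0.15, -0.07, 0], "rotation": [0, 0, 8], "gripper": 0.5}
    - {"slide": [0.166, -0.077, 0], "rotation": [0, 0, 9], "gripper": 0.5}

```text
time: 20.95
position: [0.6379, -0.2771, 0.2431]
tool_rot: [[-0.352, 0.936, 0.001], [0.936, 0.352, -0.0], [-0.001, 0.0, -1.0]]
force: [-1.5, 0.3, -0.2]
grip_width: 0.619
gripper_force: 12.0
```

```bash
python3 - <<'E'
exec(open('st.py').read())
c=cap('top'); np.savez('top5.npz',**c)
s=cap('scene')
cv2.imwrite('pics/e.png',np.hstack([cv2.resize(c['frame'][80:320,280:520],(400,400)),cv2.resize(s['frame'],(400,400))])[...,::-1])
E
```

```text
t 20.95 p [ 0.6379 -0.2771  0.2431] yYaw 20.62 zz [ 0.0006 -0.0003 -1.    ] F [-1.5338  0.3349 -0.2358] w 56.3 gf 11.99990581988942 q [-25.402   19.5596  99.0239  -0.0015  61.3747 -46.0262]
```

View pics/e.png

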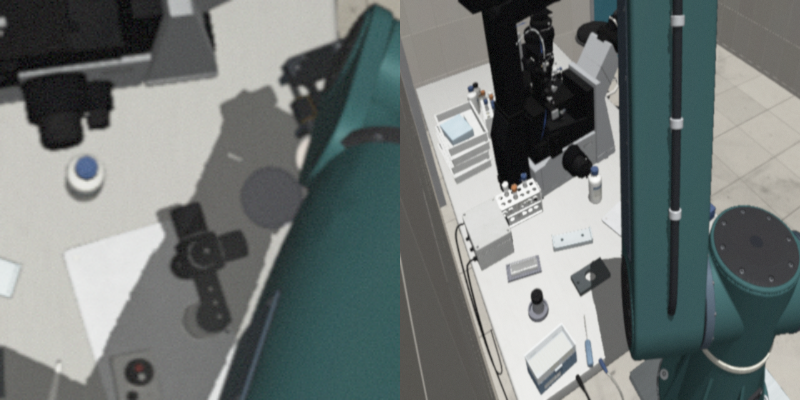

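The bottle and the other pieces are undisturbed. I'll lower over the seat.

Emit:
drive_tool:
  increments:
    - {"slide": [-0.001, 0, -0.03], "rotation": [0, 0, 0], "gripper": 0.5}
    - {"slide": [-0.001, 0, -0.07], "rotation": [0, 0, 0], "gripper": 0.5}
    - {"slide": [-0.001, 0, -0.11], "rotation": [0, 0, 0], "gripper": 0.5}
    - {"slide": [-0.001, 0, -0.14], "rotation": [0, 0, 0], "gripper": 0.5}
    - {"slide": [-0.001, 0, -0.15], "rotation": [0, 0, 0], "gripper": 0.5}

```text
time: 21.55
position: [0.6321, -0.2748, 0.0901]
tool_rot: [[-0.351, 0.936, -0.004], [0.936, 0.351, 0.002], [0.003, -0.003, -1.0]]
force: [-0.0, 0.2, 0.6]
grip_width: 0.621
gripper_force: 12.0
```

Emit:
drive_tool:
  increments:
    - {"slide": [0, 0, -0.015], "rotation": [0, 0, 0], "gripper": 0.5}
    - {"slide": [0, 0, -0.035], "rotation": [0, 0, 0], "gripper": 0.5}
    - {"slide": [0, 0, -0.055], "rotation": [0, 0, 0], "gripper": 0.5}
    - {"slide": [0, 0, -0.068], "rotation": [0, 0, 0], "gripper": 0.5}
    - {"slide": [0, 0, -0.072], "rotation": [0, 0, 0], "gripper": 0.5}

```text
time: 22.05
position: [0.6339, -0.2757, 0.0188]
tool_rot: [[-0.351, 0.936, -0.002], [0.936, 0.351, 0.001], [0.002, -0.001, -1.0]]
force: [0.4, -0.6, -0.2]
grip_width: 0.619
gripper_force: 12.0
```

```bash
python3 st.py
```

```text
t 22.05 p [ 0.6339 -0.2757  0.0188] yYaw 20.56 zz [-0.0019  0.0009 -1.    ] F [ 0.3528 -0.5547 -0.1591] w 56.3 gf 11.999999155886485 q [-25.4361  35.5947 102.7006   0.0004  41.8253 -45.9916]
```

Emit:
drive_tool:
  increments:
    - {"slide": [0.001, -0.001, -0.003], "rotation": [0, 0, 0], "gripper": 0.5}
    - {"slide": [0.001, -0.001, -0.006], "rotation": [0, 0, 0], "gripper": 0.5}
    - {"slide": [0.001, -0.001, -0.008], "rotation": [0, 0, 0], "gripper": 0.5}
    - {"slide": [0.001, -0.001, -0.009], "rotation": [0, 0, 0], "gripper": 0.5}
    - {"slide": [0.001, -0.001, -0.009], "rotation": [0, 0, 0], "gripper": 0.5}

```text
time: 22.55
position: [0.6358, -0.2771, 0.0119]
tool_rot: [[-0.351, 0.936, 0.0], [0.936, 0.351, -0.0], [-0.0, 0.0, -1.0]]
force: [-0.1, 0.1, 0.2]
grip_width: 0.618
gripper_force: 12.0
```

Emit:
drive_tool:
  increments:
    - {"slide": [0, 0, -0.0005], "rotation": [0, 0, 0], "gripper": 0.5}
    - {"slide": [0, 0, -0.001], "rotation": [0, 0, 0], "gripper": 0.5}
    - {"slide": [0, 0, -0.001], "rotation": [0, 0, 0], "gripper": 0.5}

```text
time: 22.85
position: [0.6357, -0.2771, 0.0107]
tool_rot: [[-0.351, 0.936, 0.0], [0.936, 0.351, -0.0], [-0.0, 0.0, -1.0]]
force: [-0.0, -0.7, -0.2]
grip_width: 0.622
gripper_force: 12.0
```

Emit:
drive_tool:
  increments:
    - {"slide": [0, 0, -0.0005], "rotation": [0, 0, 0], "gripper": 0.5}
    - {"slide": [0, 0, -0.001], "rotation": [0, 0, 0], "gripper": 0.5}
    - {"slide": [0, 0, -0.001], "rotation": [0, 0, 0], "gripper": 0.5}

```text
time: 23.15
position: [0.6357, -0.277, 0.0096]
tool_rot: [[-0.351, 0.936, -0.0], [0.936, 0.351, 0.0], [0.0, -0.0, -1.0]]
force: [-0.3, -0.6, -0.4]
grip_width: 0.618
gripper_force: 12.0
```

Emit:
drive_tool:
  increments:
    - {"slide": [0, 0, -0.0004], "rotation": [0, 0, 0], "gripper": 0.5}
    - {"slide": [0, 0, -0.0007], "rotation": [0, 0, 0], "gripper": 0.5}
    - {"slide": [0, 0, -0.0007], "rotation": [0, 0, 0], "gripper": 0.5}

```text
time: 23.45
position: [0.6358, -0.2771, 0.0094]
tool_rot: [[-0.351, 0.936, -0.0], [0.936, 0.351, 0.0], [0.0, -0.0, -1.0]]
force: [-2.6, 1.3, 6.2]
grip_width: 0.62
gripper_force: 12.0
```

It is seated. I'll release and retreat along the same high path.

Emit:
drive_tool:
  increments:
    - {"slide": [0, 0, 0.0007], "rotation": [0, 0, 0], "gripper": 0.35}
    - {"slide": [0, 0, 0.0007], "rotation": [0, 0, 0], "gripper": 0.3}
    - {"slide": [0, 0, 0.001], "rotation": [0, 0, 0], "gripper": 0.1}
    - {"slide": [0, 0, 0.001], "rotation": [0, 0, 0], "gripper": 0}
    - {"slide": [0, 0, 0.001], "rotation": [0, 0, 0], "gripper": 0}

```text
time: 23.95
position: [0.6357, -0.2771, 0.0099]
tool_rot: [[-0.351, 0.936, -0.0], [0.936, 0.351, 0.0], [0.0, -0.0, -1.0]]
force: [-0.1, -0.5, 0.2]
grip_width: 0.935
gripper_force: 0.0
```

Emit:
drive_tool:
  increments:
    - {"slide": [0, 0, 0.015], "rotation": [0, 0, 0], "gripper": 0}
    - {"slide": [0, 0, 0.06], "rotation": [0, 0, 0], "gripper": 0}
    - {"slide": [0, 0, 0.11], "rotation": [0, 0, 0], "gripper": 0}
    - {"slide": [0, 0, 0.16], "rotation": [0, 0, 0], "gripper": 0}
    - {"slide": [0, 0, 0.21], "rotation": [0, 0, 0], "gripper": 0}

```text
time: 24.45
position: [0.6355, -0.2769, 0.2233]
tool_rot: [[-0.351, 0.936, 0.001], [0.936, 0.351, -0.0], [-0.001, 0.001, -1.0]]
force: [1.0, -1.0, -1.0]
grip_width: 1.003
gripper_force: 0.0
```

Emit:
drive_tool:
  increments:
    - {"slide": [0, 0, 0.03], "rotation": [0, 0, 0], "gripper": 0}
    - {"slide": [-0.04, 0.02, 0.03], "rotation": [0, 0, -3], "gripper": 0}
    - {"slide": [-0.085, 0.04, 0.03], "rotation": [0, 0, -6], "gripper": 0}
    - {"slide": [-0.13, 0.06, 0.03], "rotation": [0, 0, -8], "gripper": 0}
    - {"slide": [-0.166, 0.077, 0.03], "rotation": [0, 0, -9], "gripper": 0}

```text
time: 24.95
position: [0.4673, -0.199, 0.2506]
tool_rot: [[-0.199, 0.98, 0.0], [0.98, 0.199, -0.0], [-0.0, 0.0, -1.0]]
force: [0.0, -0.7, 0.4]
grip_width: 0.999
gripper_force: 0.0
```

Emit:
drive_tool:
  increments:
    - {"slide": [-0.004, 0.04, 0], "rotation": [0, 0, -2], "gripper": 0}
    - {"slide": [-0.008, 0.08, 0], "rotation": [0, 0, -4], "gripper": 0}
    - {"slide": [-0.014, 0.12, 0], "rotation": [0, 0, -7], "gripper": 0}
    - {"slide": [-0.02, 0.14, -0.03], "rotation": [0, 0, -10], "gripper": 0}
    - {"slide": [-0.02, 0.14, -0.06], "rotation": [0, 0, -10], "gripper": 0}

```text
time: 25.45
position: [0.4496, -0.0581, 0.1909]
tool_rot: [[-0.028, 1.0, 0.003], [1.0, 0.028, -0.0], [-0.0, 0.003, -1.0]]
force: [0.7, -0.6, -0.2]
grip_width: 1.001
gripper_force: 0.0
```

```bash
python3 m.py 6 .4145 .1245 .008:.022; python3 m.py 6b .636 -.277 .010:.03; python3 - <<'E'
from h import *
np.set_printoptions(precision=4,suppress=True)
for cam,x,y,h in(('top',.414,.123,.014),('scene',.4145,.126,.014),('top',.5515,.114,.016),('scene',.55,.117,.016),('top',.6365,-.2794,.019)):
    c=dict(np.load(cam+'6.npz')); o=ortho(c,x,y,h,.085); cv2.imwrite('pics/o_%s_%d.png'%(cam,y*1000),o[...,::-1])
a=[cv2.resize(cv2.imread('pics/o_%s.png'%n),(380,280)) for n in('top_114','scene_117','top_123','top_-279')]
cv2.imwrite('pics/f.png',np.vstack([np.hstack(a[:2]),np.hstack(a[2:])]))
E
```

```text
t 25.45 p [ 0.4496 -0.0581  0.1909] yYaw 1.58 zz [ 0.0032 -0.0004 -1.    ] F [ 0.7374 -0.5592 -0.2498] w 91.1 gf 0.0 q [-10.3188   0.6118 128.0009   0.015   51.2046 -11.9113]
top 0.008 0.022 1326 mean [0.415  0.1218] rect [0.428  0.1224 0.0887 0.1109 1.5232] circ [0.4146 0.1227 0.1246] z 0.013031753268901311
scene 0.008 0.022 1342 mean [0.4131 0.1284] rect [0.4157 0.1267 0.0671 0.1136 2.4927] circ [0.4144 0.1265 0.1281] z 0.014210903397503683
t 25.55 p [ 0.4477 -0.0592  0.1881] yYaw 1.63 zz [-0.004   0.0007 -1.    ] F [-0.6438  0.2902  0.2748] w 91.3 gf 0.0 q [-10.4877   0.8949 128.0735  -0.0003  51.2655 -12.1177]
top 0.01 0.03 613 mean [ 0.6348 -0.2777] rect [ 0.6395 -0.2774  0.0721  0.0758 47.4887] circ [ 0.6365 -0.2792  0.0805] z 0.018464718082875687
scene 0.01 0.03 few
```

View pics/f.png

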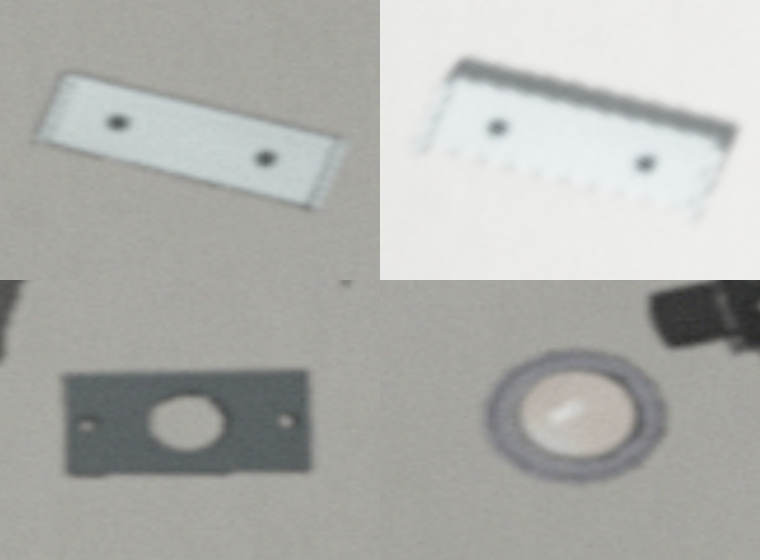

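The dish is centred in its seat. The block dots, at (118,122) and (265,159) in the ortho view, put the block centre at about (0.5515, 0.117) with a yaw of 71°. The plate is at (0.414, 0.125), short axis about 1.4°. I'll grasp the plate.

Emit:
drive_tool:
  increments:
    - {"slide": [-0.007, 0.04, 0], "rotation": [0, 0, 0], "gripper": 0}
    - {"slide": [-0.014, 0.08, -0.02], "rotation": [0, 0, 0], "gripper": 0}
    - {"slide": [-0.022, 0.12, -0.04], "rotation": [0, 0, 0], "gripper": 0}
    - {"slide": [-0.03, 0.16, -0.07], "rotation": [0, 0, 0], "gripper": 0}
    - {"slide": [-0.034, 0.183, -0.1], "rotation": [0, 0, 0], "gripper": 0}

```text
time: 26.15
position: [0.4172, 0.125, 0.0914]
tool_rot: [[-0.027, 1.0, 0.004], [1.0, 0.027, 0.001], [0.001, 0.004, -1.0]]
force: [1.5, 0.4, 0.0]
grip_width: 0.997
gripper_force: 0.0
```

Emit:
drive_tool:
  increments:
    - {"slide": [0, 0, -0.02], "rotation": [0, 0, 0], "gripper": 0}
    - {"slide": [0, 0, -0.04], "rotation": [0, 0, 0], "gripper": 0}
    - {"slide": [0, 0, -0.06], "rotation": [0, 0, 0], "gripper": 0}
    - {"slide": [0, 0, -0.069], "rotation": [0, 0, 0], "gripper": 0}
    - {"slide": [0, 0, -0.07], "rotation": [0, 0, 0], "gripper": 0}

```text
time: 26.65
position: [0.4165, 0.1228, 0.0203]
tool_rot: [[-0.027, 1.0, -0.0], [1.0, 0.027, -0.0], [-0.0, -0.0, -1.0]]
force: [0.2, 0.2, 0.1]
grip_width: 1.0
gripper_force: 0.0
```

```bash
python3 st.py
```

```text
t 26.65 p [0.4165 0.1228 0.0203] yYaw 1.52 zz [-0.0001 -0.     -1.    ] F [0.1749 0.2154 0.1024] w 91.0 gf 0.0 q [ 13.3464  19.0734 132.2377   0.0002  28.6941  11.8265]
```

Emit:
drive_tool:
  increments:
    - {"slide": [-0.002, 0.0015, -0.007], "rotation": [0, 0, 0], "gripper": 0}
    - {"slide": [-0.002, 0.002, -0.013], "rotation": [0, 0, 0], "gripper": 0}
    - {"slide": [-0.002, 0.002, -0.0165], "rotation": [0, 0, 0], "gripper": 0}
    - {"slide": [-0.002, 0.002, -0.0165], "rotation": [0, 0, 0], "gripper": 0.1}
    - {"slide": [-0.002, 0.002, -0.0165], "rotation": [0, 0, 0], "gripper": 0.2}
  grip_force: 20

```text
time: 27.15
position: [0.4138, 0.125, 0.0036]
tool_rot: [[-0.027, 1.0, 0.0], [1.0, 0.027, 0.0], [0.0, 0.0, -1.0]]
force: [-0.6, -0.1, 0.1]
grip_width: 0.853
gripper_force: 0.0
```

Emit:
drive_tool:
  increments:
    - {"slide": [0, 0, 0], "rotation": [0, 0, 0], "gripper": 0.25}
    - {"slide": [0, 0, 0], "rotation": [0, 0, 0], "gripper": 0.3}
    - {"slide": [0, 0, 0], "rotation": [0, 0, 0], "gripper": 0.45}
    - {"slide": [0, 0, 0], "rotation": [0, 0, 0], "gripper": 0.45}
    - {"slide": [0, 0, 0], "rotation": [0, 0, 0], "gripper": 0.45}

```text
time: 27.65
position: [0.414, 0.125, 0.0037]
tool_rot: [[-0.027, 1.0, 0.0], [1.0, 0.027, 0.0], [0.0, 0.0, -1.0]]
force: [-0.7, 0.0, 6.3]
grip_width: 0.677
gripper_force: 20.0
```

```bash
python3 st.py
```

```text
t 27.65 p [0.414  0.125  0.0037] yYaw 1.56 zz [ 0.0004  0.0001 -1.    ] F [-0.691   0.0215  6.2695] w 61.6 gf 20.000706911087036 q [ 13.7107  21.2436 132.2881  -0.0002  26.4463  12.1556]
```

Emit:
drive_tool:
  increments:
    - {"slide": [0, 0, 0.003], "rotation": [0, 0, 0], "gripper": 0.45}
    - {"slide": [0, 0, 0.01], "rotation": [0, 0, 0], "gripper": 0.45}
    - {"slide": [0, 0, 0.025], "rotation": [0, 0, 0], "gripper": 0.45}
    - {"slide": [0, 0, 0.045], "rotation": [0, 0, 0], "gripper": 0.45}
    - {"slide": [0, 0, 0.06], "rotation": [0, 0, 0], "gripper": 0.45}

```text
time: 28.15
position: [0.4137, 0.125, 0.0647]
tool_rot: [[-0.027, 1.0, 0.0], [1.0, 0.027, 0.0], [0.0, 0.0, -1.0]]
force: [1.0, 0.3, -1.0]
grip_width: 0.675
gripper_force: 20.0
```

Emit:
drive_tool:
  increments:
    - {"slide": [0.01, 0, 0], "rotation": [0, 0, -2], "gripper": 0.45}
    - {"slide": [0.03, -0.002, 0], "rotation": [0, 0, -6], "gripper": 0.45}
    - {"slide": [0.055, -0.003, 0], "rotation": [0, 0, -10], "gripper": 0.45}
    - {"slide": [0.085, -0.005, 0], "rotation": [0, 0, -14], "gripper": 0.45}
    - {"slide": [0.11, -0.006, 0], "rotation": [0, 0, -18], "gripper": 0.45}

```text
time: 28.65
position: [0.5255, 0.1187, 0.0629]
tool_rot: [[0.288, 0.958, 0.0], [0.958, -0.288, 0.0], [0.0, -0.0, -1.0]]
force: [-0.6, 1.3, -0.2]
grip_width: 0.678
gripper_force: 20.0
```

Emit:
drive_tool:
  increments:
    - {"slide": [0.015, -0.001, 0], "rotation": [0, 0, -1.5], "gripper": 0.45}
    - {"slide": [0.024, -0.002, 0], "rotation": [0, 0, -2.5], "gripper": 0.45}
    - {"slide": [0.0275, -0.002, 0], "rotation": [0, 0, -2.5], "gripper": 0.45}
    - {"slide": [0.0275, -0.002, 0], "rotation": [0, 0, -2.5], "gripper": 0.45}
    - {"slide": [0.0275, -0.002, 0], "rotation": [0, 0, -2.5], "gripper": 0.45}

```text
time: 29.15
position: [0.5503, 0.1169, 0.0633]
tool_rot: [[0.324, 0.946, -0.001], [0.946, -0.324, -0.0], [-0.0, -0.001, -1.0]]
force: [-0.2, 0.1, -0.1]
grip_width: 0.675
gripper_force: 20.0
```

Emit:
drive_tool:
  increments:
    - {"slide": [0, 0, -0.01], "rotation": [0, 0, 0], "gripper": 0.45}
    - {"slide": [0, 0, -0.022], "rotation": [0, 0, 0], "gripper": 0.45}
    - {"slide": [0, 0, -0.03], "rotation": [0, 0, 0], "gripper": 0.45}
    - {"slide": [0, 0, -0.034], "rotation": [0, 0, 0], "gripper": 0.45}
    - {"slide": [0, 0, -0.034], "rotation": [0, 0, 0], "gripper": 0.45}

```text
time: 29.65
position: [0.5507, 0.1169, 0.0286]
tool_rot: [[0.325, 0.946, -0.001], [0.946, -0.325, -0.0], [-0.001, -0.001, -1.0]]
force: [-0.3, -0.3, -1.1]
grip_width: 0.673
gripper_force: 20.0
```

```bash
python3 - <<'E'
exec(open('st.py').read())
a=cap('top');b=cap('scene')
cv2.imwrite('pics/g.png',np.hstack([cv2.resize(a['frame'][195:285,200:320],(400,300)),cv2.resize(b['frame'][210:360,150:350],(400,300))])[...,::-1])
E
```

```text
t 29.65 p [0.5507 0.1169 0.0286] yYaw -18.94 zz [-0.0014 -0.0003 -1.    ] F [-0.3304 -0.3247 -1.0658] w 61.2 gf 19.9997878074646 q [  9.609   26.2995 117.9969  -0.0011  35.7856  28.5484]
```

View pics/g.png

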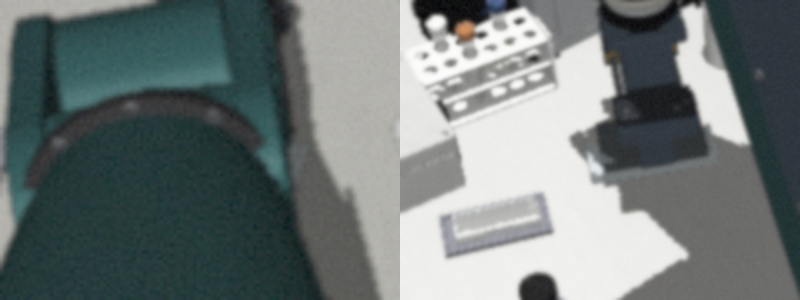

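The plate hovers over the block, lying between the two end stops seen near (597,160) and (712,155). I'll lower it to contact at about 0.0195.

Emit:
drive_tool:
  increments:
    - {"slide": [0, 0, -0.003], "rotation": [0, 0, 0], "gripper": 0.45}
    - {"slide": [0, 0, -0.005], "rotation": [0, 0, 0], "gripper": 0.45}
    - {"slide": [0, 0, -0.007], "rotation": [0, 0, 0], "gripper": 0.45}
    - {"slide": [0, 0, -0.008], "rotation": [0, 0, 0], "gripper": 0.45}
    - {"slide": [0, 0, -0.008], "rotation": [0, 0, 0], "gripper": 0.45}

```text
time: 30.25
position: [0.5511, 0.1169, 0.0214]
tool_rot: [[0.325, 0.946, -0.0], [0.946, -0.325, -0.0], [-0.0, -0.0, -1.0]]
force: [-1.0, 0.4, -0.5]
grip_width: 0.676
gripper_force: 20.0
```

Emit:
drive_tool:
  increments:
    - {"slide": [0, 0, -0.0005], "rotation": [0, 0, 0], "gripper": 0.45}
    - {"slide": [0, 0, -0.001], "rotation": [0, 0, 0], "gripper": 0.45}
    - {"slide": [0, 0, -0.001], "rotation": [0, 0, 0], "gripper": 0.45}

```text
time: 30.55
position: [0.5512, 0.1169, 0.0205]
tool_rot: [[0.325, 0.946, -0.0], [0.946, -0.325, -0.0], [-0.0, -0.0, -1.0]]
force: [-0.1, 0.5, -0.8]
grip_width: 0.679
gripper_force: 20.0
```

Emit:
drive_tool:
  increments:
    - {"slide": [0, 0, -0.0004], "rotation": [0, 0, 0], "gripper": 0.45}
    - {"slide": [0, 0, -0.0008], "rotation": [0, 0, 0], "gripper": 0.45}
    - {"slide": [0, 0, -0.0008], "rotation": [0, 0, 0], "gripper": 0.45}

```text
time: 30.85
position: [0.5512, 0.1169, 0.0197]
tool_rot: [[0.325, 0.946, 0.0], [0.946, -0.325, -0.0], [-0.0, 0.0, -1.0]]
force: [0.8, -0.7, -0.8]
grip_width: 0.675
gripper_force: 20.0
```

Emit:
drive_tool:
  increments:
    - {"slide": [0, 0, -0.0004], "rotation": [0, 0, 0], "gripper": 0.45}
    - {"slide": [0, 0, -0.0007], "rotation": [0, 0, 0], "gripper": 0.45}
    - {"slide": [0, 0, -0.0007], "rotation": [0, 0, 0], "gripper": 0.45}

```text
time: 31.15
position: [0.5513, 0.1169, 0.0196]
tool_rot: [[0.325, 0.946, -0.0], [0.946, -0.325, -0.0], [-0.0, -0.0, -1.0]]
force: [-5.4, -0.5, 14.5]
grip_width: 0.68
gripper_force: 20.0
```

Seated. I'll release, rise, clear the view and check all four pieces.

Emit:
drive_tool:
  increments:
    - {"slide": [0, 0, 0.0008], "rotation": [0, 0, 0], "gripper": 0.28}
    - {"slide": [0, 0, 0.0008], "rotation": [0, 0, 0], "gripper": 0.25}
    - {"slide": [0, 0, 0.0008], "rotation": [0, 0, 0], "gripper": 0.1}
    - {"slide": [0, 0, 0.0008], "rotation": [0, 0, 0], "gripper": 0}
    - {"slide": [0, 0, 0.0008], "rotation": [0, 0, 0], "gripper": 0}

```text
time: 31.65
position: [0.5512, 0.1169, 0.0197]
tool_rot: [[0.325, 0.946, -0.0], [0.946, -0.325, 0.0], [-0.0, -0.0, -1.0]]
force: [0.4, 0.4, -0.3]
grip_width: 0.978
gripper_force: 0.0
```

Emit:
drive_tool:
  increments:
    - {"slide": [0, 0, 0.01], "rotation": [0, 0, 0], "gripper": 0}
    - {"slide": [0, 0, 0.04], "rotation": [0, 0, 0], "gripper": 0}
    - {"slide": [0, 0, 0.08], "rotation": [0, 0, 0], "gripper": 0}
    - {"slide": [0, 0, 0.12], "rotation": [0, 0, 0], "gripper": 0}
    - {"slide": [0, 0, 0.16], "rotation": [0, 0, 0], "gripper": 0}

```text
time: 32.15
position: [0.5509, 0.1169, 0.182]
tool_rot: [[0.325, 0.946, 0.0], [0.946, -0.325, 0.0], [0.0, 0.0, -1.0]]
force: [1.1, -0.0, 0.2]
grip_width: 0.999
gripper_force: 0.0
```

Emit:
drive_tool:
  increments:
    - {"slide": [-0.02, -0.03, 0], "rotation": [0, 0, 3], "gripper": 0}
    - {"slide": [-0.04, -0.065, 0], "rotation": [0, 0, 6], "gripper": 0}
    - {"slide": [-0.06, -0.1, 0], "rotation": [0, 0, 9], "gripper": 0}
    - {"slide": [-0.08, -0.14, 0], "rotation": [0, 0, 12], "gripper": 0}
    - {"slide": [-0.1, -0.175, 0], "rotation": [0, 0, 15], "gripper": 0}

```text
time: 32.65
position: [0.4503, -0.0594, 0.1805]
tool_rot: [[0.066, 0.998, 0.001], [0.998, -0.066, -0.0], [-0.0, 0.001, -1.0]]
force: [0.4, -0.5, 0.6]
grip_width: 0.999
gripper_force: 0.0
```

```bash
python3 m.py 7 .551 .117 .022:.04; python3 - <<'E'
from h import *
a=dict(np.load('top7.npz'));b=dict(np.load('scene7.npz')); W=points(a)
for n,(u,v) in dict(bottle=(331,183),beaker=(461,258)).items(): print(n,np.nanmedian(W[v-2:v+3,u-2:u+3].reshape(-1,3),0))
cv2.imwrite('pics/z.png',np.hstack([cv2.resize(a['frame'][160:330,130:490],(500,350)),cv2.resize(b['frame'][260:400,150:310],(300,350))])[...,::-1])
E
```

```text
t 32.65 p [ 0.4503 -0.0594  0.1805] yYaw -3.8 zz [ 0.0009 -0.0002 -1.    ] F [ 0.4086 -0.5117  0.5507] w 90.9 gf 0.0 q [-10.451    1.7509 128.1807  -0.0039  50.0173  -6.6472]
top 0.022 0.04 1366 mean [0.5507 0.1134] rect [ 0.5513  0.1142  0.1333  0.0626 71.082 ] circ [0.5532 0.1126 0.1357] z 0.02889080861342501
scene 0.022 0.04 1175 mean [0.5481 0.1197] rect [ 0.5504  0.1193  0.1332  0.0686 69.9444] circ [0.5495 0.12   0.1383] z 0.030037669453021287
bottle [ 0.65187925 -0.03477214  0.10405933]
beaker [ 0.50704143 -0.31693111  0.00131403]
```

View pics/z.png

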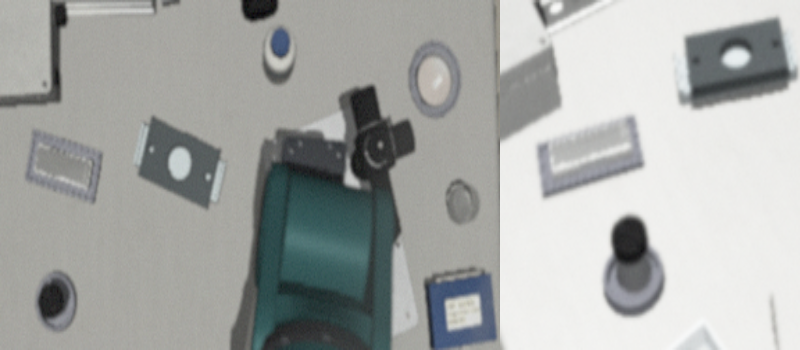

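The plate lies level between the stops with its top at about 30 mm. All four pieces are in their holders, and the bottle and beaker are unmoved. I'm handing in.

```bash
python3 -c "
from cell import env
print(env.job_done())"
```

```text
the job is handed in; nothing more can be done
None
```

All four pieces are released in their holders, level and centred within a few mm by the camera check, with the bottle and beaker not moved; I handed the job in at about 33 s of the 141 s limit, and no verdict came back.

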